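# Return the transfer airlock to service

### The job

Put the small airlock back in service: take the yellow interlock key with the steel tongue from its peg on the rack and push it straight down into the slot of the red switch on the airlock until it is fully home, feeling for the slot because the switch may sit a little forward or back on its rails. Then take the red service tag off the airlock's peg and hang it by its eye on the rack peg that the key came from. Leave both to rest there and do not disturb anything else.

Things in the scene. Friction and masses are not known exactly. Their poses are not given: they have to be found in the camera images.
- key: Yellow key, 8 mm thick (x), 120 g, hung on a rack peg. Origin: middle of the upper edge of its eye; z up, y across. Eye: window 18 mm wide, z -20 to 0. Grip tab 40 mm wide, z 10 to 53. Body 46 mm wide, z -50 to 10; its lower edge is the shoulder. Flat steel tongue below, 5 mm thick (x), 24 mm wide (y), z -82 to -50, tip slightly tapered; fits either way round.
- tag: Red tag with a white stripe, 8 mm thick (x), 80 g, hung on tag_peg, axes parallel to the airlock's. Origin: middle of the upper edge of its eye; z up, y across. Eye: window right through, 18 mm wide, z -20 to 0. Grip tab 40 mm wide, z 10 to 53. Body 46 mm wide, z -67 to 10.
- rack: Fixed grey rack of three pegs in a row along its y; base 100 x 230 mm, 12 mm high. Origin on the table under the middle peg. Pegs point along its -x (to the robot): plates come off towards -x, go on towards +x, and hang with their axes parallel to the rack's. Posts 14 mm (x) by 22 mm at x 22 to 36 mm, as high as the pegs.
- peg0 (a point): Rack peg at y +75 mm: middle of its top face, 120 mm above the table, axes as the rack's. Flat bar 10 mm wide, 8 mm high, 22 mm either way along x; at its -x end a lip (x -26 to -22 mm) stands 4 mm above the top face. A plate may hang anywhere between lip and post, its origin at this height.
- peg1 (a point): Middle rack peg (y 0), as peg0.
- peg2 (a point): Rack peg at y -75 mm, as peg0.
- airlock: Fixed white low airlock. Origin on the table under the middle of its front apron (160 mm in x, 260 mm in y, 30 mm high). Behind, x 80 to 250 mm, the housing, 300 mm wide, 110 mm high, glass lid. x points away from the robot, z up. The interlock switch and the tag's peg stand on the apron.
- mount (a point): Nominal centre of the slot's mouth, 100 mm above the table, axes as the airlock's. The red switch (44 mm in x, 50 mm in y, grey foot) really sits up to 7 mm either way of this in x, not shown by this reading; y and height are exact. The slot is central in its flat top: 7 mm (x) by 27 mm (y), 1 mm bevel, over 40 mm deep; front and back faces 22 mm from the slot's centre.
- cam (a joint): Brass cam in the slot, 18 mm below the mouth: 0 untouched, 0.014 m fully down, when the key's shoulder sits on the switch's top. It moves down against a steady friction of about 8 N and stays where it is pushed.
- tag_peg (a point): Tag's peg on the airlock: middle of its top face, 130 mm to the -y side of the switch, 120 mm above the table; axes as the airlock's; bar, lip and post as the rack's, pointing to the airlock's -x.
- plate_blue: Blue plate of the tag's size hanging on a rack peg, to be left alone. Origin as the tag's.
- plate_green: Green plate of the tag's size hanging on a rack peg, to be left alone. Origin as the tag's.
- jar: White jar with blue cap, 52 mm across, 70 mm high; origin under its base. Leave alone.
- tipbox: Blue box 85 x 120 x 55 mm; origin under its base. Leave alone.
- screwdriver: Screwdriver lying on the table along its x. Leave alone.
- beaker: Glass cup, 70 mm across, 80 mm high; origin under its base. Leave alone.
- bottle: White bottle with orange cap, 60 mm across, 150 mm high; origin under its base. Leave alone.

How it is judged:
By the outcome, as a careful person would: the job done as asked, in the order asked, and still so for the second after the job is handed in, with the robot touching nothing.
It also fails if it takes over 61 s, if anything falls off the work surface, if the arm or the gripper's body presses on something with over 40 N, if the wrist force passes 120 N, or if a joint passes its speed limit or range.

### The arm

A 7-joint arm with a two-finger parallel gripper is mounted at the origin on the work surface. World frame = base frame: x ahead of the robot, y to its left, z up, the work surface at z = 0. Lengths are in mm, angles in rad, forces in N, time in s.
With the tool pointing down it reaches from about 425 to 1025 mm from the base axis. Payload 9.4 kg.
Tool frame: the origin (TCP) lies on the centre line of the jaws, within the pads' length; the fingertips stand 17 mm ahead of it and the grasp point (between the pads) lies 2 mm behind it; z points along the fingers, y is the direction in which the jaws open and shut (so a half turn about z gives the same grasp; the last joint's range is limited). The gripper opens to 85 mm and grips with 20 to 120 N. Pads are 22 mm wide; open, the fingers measure 114 mm over their backs; the gripper's body (76 mm by 85 mm) begins 54 mm behind the grasp point. The pads swing forward as they close: fully open they stand 13 mm farther back than shut.
Start: joints at [-0.077, 0.599, -0.003, 1.599, 0.002, 0.943, -0.08], TCP at [724.999, -0.008, 210.575] pointing down, gripper open.
Joint ranges: [-2.57, 2.57], [-0.35, 1.97], [-1.29, 1.29], [0.11, 2.56], [-1.05, 4.19], [0.11, 1.86], [-2.63, 2.63]. Speed limits (rad/s): [2.22, 2.22, 3.01, 3.01, 3.14, 3.14, 3.14].

### API

Orientations are given as a unit quaternion [w, x, y, z].
In Python, from plant import bot gives the robot as it stands. The module is installed in compiled form; this text tells all that it offers.
- The arm moves only by the shell command python3 -m pendant 'ROWS' [OPENING] [FORCE]. ROWS is JSON, a list of rows, each a list of 2 entries, a list of its own where there are three numbers: the shift along the tool's x, y, z in cm, then the turn about the tool's z in degrees. In form: [[[x, y, z], roll], ...]. A call has 1 to 8 rows; each row shifts and turns the commanded pose from where the row before left it, along the tool's axes as they then stand; what a row does not reach is not made up. A row lasts 1/12 s, in which the tool goes at most 41.7 mm and 7.16 degrees, less where a joint would pass 70% of its speed; a pose out of reach is approached as far as the arm can. A call with a gripper value outside its range is refused whole. OPENING is the opening in per cent of the stroke, from 0 (shut) to 100 (fully open), set as the call begins (- or left out, the last holds). The fingers move at their own pace and stop on an object; FORCE is the grip in N (left out, the last holds). Time passes only in rows, so rows that do not move let the fingers close. It gives the time, the measured TCP pose, the force and the opening at its end, in the units of the state.
- bot.read_state(): the state, without advancing time (a new reading comes with each control period).
- bot.camera(name): name is "scene" or "side" or "wrist"; returns a dict with "img" (400x640x3 uint8, red, green, blue), "intrinsics" (3x3 intrinsics, pixels), "k1" (the pictures are not rectified: a ray, as slopes to the right and down, at radius r is drawn at 1 + k1 r^2 times it, then the intrinsics apply), "R" (3x3) and "t" (3): a world point X has camera coordinates R X + t. Camera axes: x right, y down, z forward; pixel columns grow to the right and rows downward; lengths in mm; the calibration is good to about 2 mm. A picture is of the moment at which its call begins. There is no depth.
- bot.hand_in(): hands the job in, once; it reports no verdict.
The state is a dict: "time_s": time; "joint_positions": joint angles; "qvel": joint speeds; "joint_torque": joint torques, N m; "ee_pos": TCP position; "orientation": TCP orientation; "contact_force": force on the tool from outside, world axes, zero at the start; "wrist_torque": the same for the moment, N m; "width": finger opening in mm.
Only numpy, scipy, OpenCV 4.12 (cv2) and the standard library are available. Lean on these libraries where they do the work, as an engineer would, in place of code of your own. Each camera call takes 0.05 s, during which the arm holds its last target.

## Working session

There is one attempt and no reset: what is moved stays moved. The work goes in short steps, Python scripts to look and compute and a shell command to move; the robot and the scene stay as the last step left them, time stands still between calls to the robot, and variables do not carry over. Pictures are saved under pics/ and viewed, and the job is handed in when it is done.

```bash
mkdir -p pics; ls; python3 - <<'E'
from plant import bot
import cv2
s=bot.read_state(); print(s)
for n in ["scene","side","wrist"]:
    c=bot.camera(n); cv2.imwrite(f"pics/{n}0.png",c["img"][:,:,::-1]); print(n,c["intrinsics"],c["k1"],c["R"],c["t"])
E
```

```text
pics
{'time_s': 0.0, 'joint_positions': array([-0.07672059,  0.60012387, -0.0025269 ,  1.60011153,  0.00180902,
        0.94291786, -0.07977748]), 'qvel': array([-0.00138811,  0.00150848, -0.00194058,  0.00026117,  0.00070779,
        0.00014757,  0.00012518]), 'joint_torque': array([-9.47821900e-04, -7.76440001e+01,  1.56451017e+00, -2.58004493e+01,
        1.21808253e-02,  8.94789293e-03,  3.55701900e-05]), 'ee_pos': array([ 7.24501405e+02, -1.73258199e-02,  2.09724688e+02]), 'orientation': array([-4.91851229e-04,  7.07073547e-01,  7.07139584e-01, -6.04589816e-04]), 'contact_force': array([ 0.0242287 ,  0.59659919, -0.25288543]), 'wrist_torque': array([-0.03084449,  0.02004043, -0.03481765]), 'width': 85.60395213464759}
scene [[459.69923964   0.         321.71801676]
 [  0.         459.69923964 192.36155377]
 [  0.           0.           1.        ]] -0.124287162266247 [[ 0.29139245  0.95645924 -0.01661824]
 [ 0.74991815 -0.23918451 -0.61677673]
 [-0.59389663  0.16726176 -0.78696271]] [-151.50052534 -350.76813362 1873.02060128]
side [[520.08953367   0.         320.97570454]
 [  0.         520.08953367 203.58851787]
 [  0.           0.           1.        ]] -0.05161883572343594 [[-0.73935113 -0.67327836  0.00749427]
 [-0.42772595  0.461047   -0.77748709]
 [ 0.52001002 -0.57804145 -0.62885425]] [ 380.50882208  301.17135833 1307.12074724]
wrist [[316.9872894    0.         320.03942215]
 [  0.         316.9872894  197.50379111]
 [  0.           0.           1.        ]] 0.0015677513249099293 [[ 9.99999527e-01  7.63484891e-04 -6.01909788e-04]
 [ 8.92967182e-04 -9.66119470e-01  2.58093729e-01]
 [-3.84466102e-04 -2.58094145e-01 -9.66119695e-01]] [-724.36697989  -34.22841381  377.81751482]
```

View pics/scene0.png

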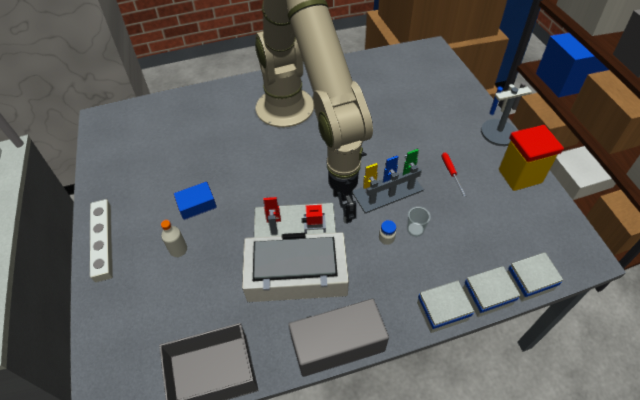

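View pics/side0.png

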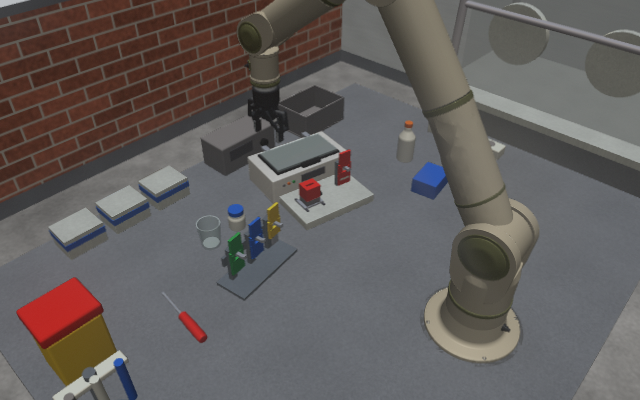

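View pics/wrist0.png

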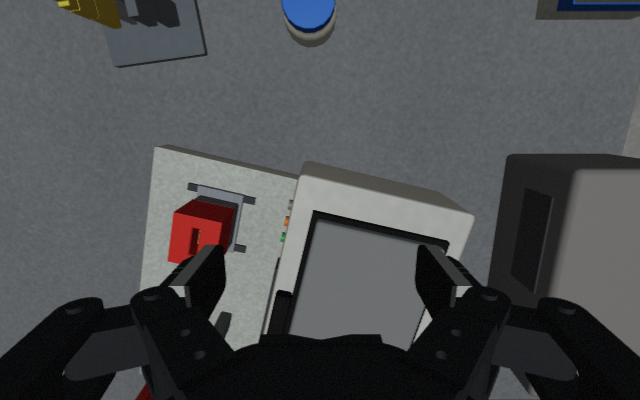

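```bash
cat > h.py <<'E'
import numpy as np, cv2
from plant import bot
def cam(n):
    c=bot.camera(n); return c
def ray(c,u,v):
    K=c["intrinsics"]; xd=(u-K[0,2])/K[0,0]; yd=(v-K[1,2])/K[1,1]
    x,y=xd,yd
    for _ in range(20):
        f=1+c["k1"]*(x*x+y*y); x,y=xd/f,yd/f
    d=c["R"].T@np.array([x,y,1]); o=-c["R"].T@c["t"]
    return o,d/np.linalg.norm(d)
def plane(c,u,v,z):
    o,d=ray(c,u,v); return o+d*(z-o[2])/d[2]
def tri(L):
    A=np.zeros((3,3));b=np.zeros(3)
    for o,d in L:
        P=np.eye(3)-np.outer(d,d);A+=P;b+=P@o
    X=np.linalg.solve(A,b)
    return X,[np.linalg.norm((np.eye(3)-np.outer(d,d))@(X-o)) for o,d in L]
def proj(c,X):
    p=c["R"]@np.asarray(X,float)+c["t"]; x,y=p[0]/p[2],p[1]/p[2]; f=1+c["k1"]*(x*x+y*y)
    K=c["intrinsics"]; return K[0,0]*x*f+K[0,2],K[1,1]*y*f+K[1,2]
def zoom(c,x0,y0,w,h,k,name):
    im=c["img"][y0:y0+h,x0:x0+w,::-1]; cv2.imwrite("pics/"+name,cv2.resize(im,None,fx=k,fy=k,interpolation=cv2.INTER_CUBIC))
E
python3 - <<'E'
from h import *
c=cam("scene"); zoom(c,230,140,220,170,3.6,"s1.png")
c=cam("side"); zoom(c,200,120,190,180,3.3,"d1.png")
E
```

```text
(no output)
```

View pics/s1.png

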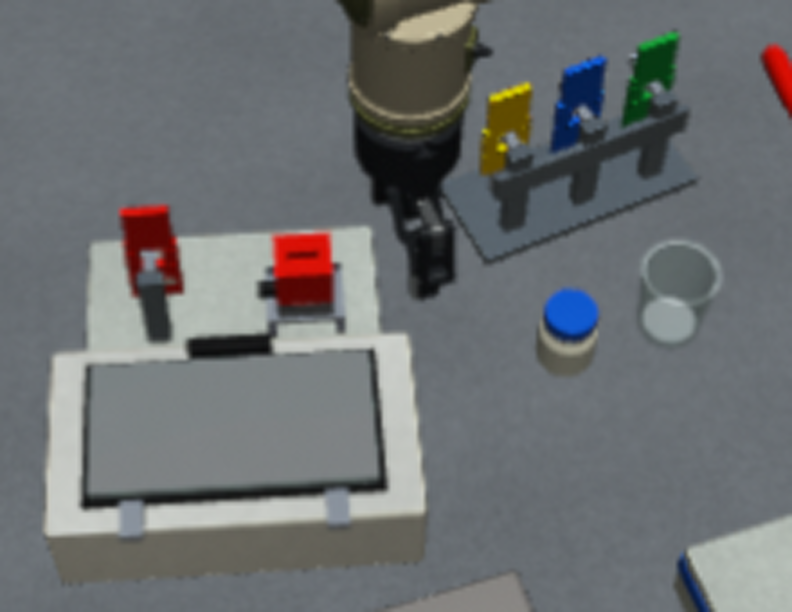

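View pics/d1.png

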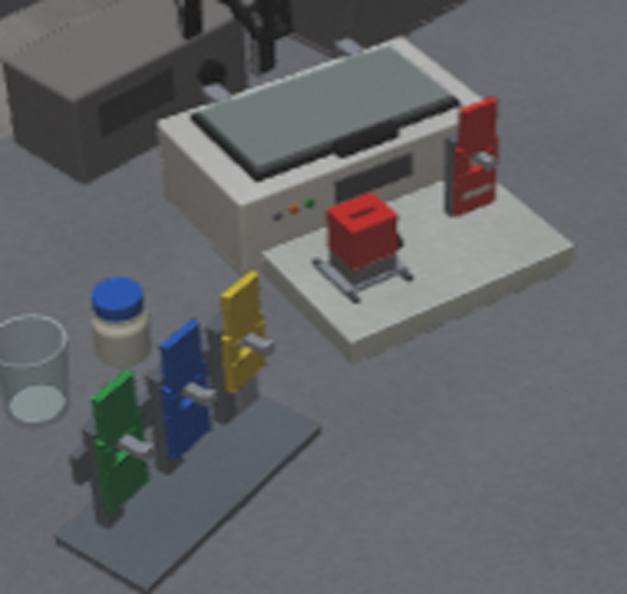

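```bash
python3 - <<'E'
from h import *
np.set_printoptions(precision=1,suppress=True)
S=cam("scene");D=cam("side");W=cam("wrist")
s=lambda u,v:(230+u/3.6-.36,140+v/3.6-.36)
d=lambda u,v:(200+u/3.3-.35,120+v/3.3-.35)
# tab top edge corners
for n,a,b in [("key-",(486,93),(258,272)),("key+",(529,84),(222,297)),("tag-",(121,209),(496,98)),("tag+",(168,206),(459,112)),("rackcorner front -",(487,262),None),("rack -x-y",None,(320,430)),("rack -x +y",None,(147,590)),("rack ba +y",(697,182),None),
 ("slot",(303,255),(363,213)),("apron -x+y",None,(352,352)),("apron -x-y",None,(574,243)),("apron-y s",(92,242),None),("apron+y s",(372,228),None),
 ("switch top --",(272,237),None),("switch top -+",(328,234),None)]:
    R=[]
    z=173 if n[:3] in("key","tag") else 12 if n[:4]=="rack" else 30 if n[:5]=="apron" else 100
    if a:R.append(ray(S,*s(*a))); print(n,"scene@z",plane(S,*s(*a),z),end=" ")
    if b:R.append(ray(D,*d(*b))); print(n,"side@z",plane(D,*d(*b),z),end=" ")
    if len(R)==2:print(tri(R),end="")
    print()
hsv=cv2.cvtColor(W["img"],cv2.COLOR_RGB2HSV)
zoom(W,120,120,220,200,3,"w1.png")
E
```

```text
key- scene@z [541.4 137.1 173. ] key- side@z [548.1 138.2 173. ] (array([544.9, 138. , 175.4]), [np.float64(2.3161152332664385), np.float64(2.316115233266533)])
key+ scene@z [543.  176.6 173. ] key+ side@z [546.2 180.1 173. ] (array([544.8, 178.2, 173.4]), [np.float64(2.3615937519690773), np.float64(2.3615937519691186)])
tag- scene@z [ 569.3 -194.1  173. ] tag- side@z [ 572.3 -194.6  173. ] (array([ 570.9, -193.7,  174.4]), [np.float64(0.6252166293945267), np.float64(0.6252166293944958)])
tag+ scene@z [ 578.1 -156.1  173. ] tag+ side@z [ 582.2 -153.   173. ] (array([ 580.8, -154.5,  174. ]), [np.float64(2.3221414000874923), np.float64(2.322141400087478)])
rackcorner front - scene@z [606. 124.  12.] 
rack -x-y side@z [500.4 119.6  12. ] 
rack -x +y side@z [473.8 341.5  12. ] 
rack ba +y scene@z [578.9 348.9  12. ] 
slot scene@z [608.6 -50.9 100. ] slot side@z [607.5 -49.5 100. ] (array([608.2, -50.6,  99.2]), [np.float64(0.2671232998658431), np.float64(0.2671232998657308)])
apron -x+y side@z [536.3  41.2  30. ] 
apron -x-y side@z [ 488.1 -221.6   30. ] 
apron-y s scene@z [ 486.4 -220.4   30. ] 
apron+y s scene@z [549.3  30.7  30. ] 
switch top -- scene@z [582.  -71.2 100. ] 
switch top -+ scene@z [593.6 -23.9 100. ]
```

View pics/w1.png

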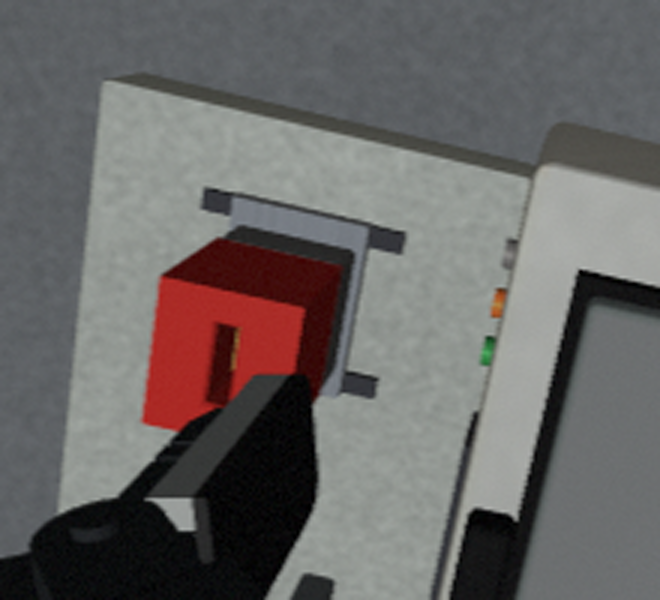

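```bash
python3 -m pendant '[[[1.5,-2,-1.0],0],[[2,-2.3,-0.8],0],[[2,-2.3,-0.8],0],[[2,-2.3,-0.8],0],[[2,-2.3,-0.6],0],[[2,-2.3,-0.5],0],[[2,-2.3,-0.5],0],[[1.5,-2,0],-6.85]]' 80; python3 - <<'E'
from h import *
S=bot.read_state();print(S["time_s"],S["ee_pos"],S["orientation"])
W=cam("wrist");cv2.imwrite("pics/w2.png",W["img"][:,:,::-1])
E
```

```text
time_s: 1.07
ee_pos: [545.8, 152.0, 261.7]
orientation: [0.0, 0.664, 0.748, 0.001]
contact_force: [0.7, -0.1, 0.4]
width: 68.2
1.0667 [545.75690371 151.96102719 261.73144887] [2.48920675e-04 6.63707475e-01 7.47991709e-01 8.53620618e-04]
```

View pics/w2.png

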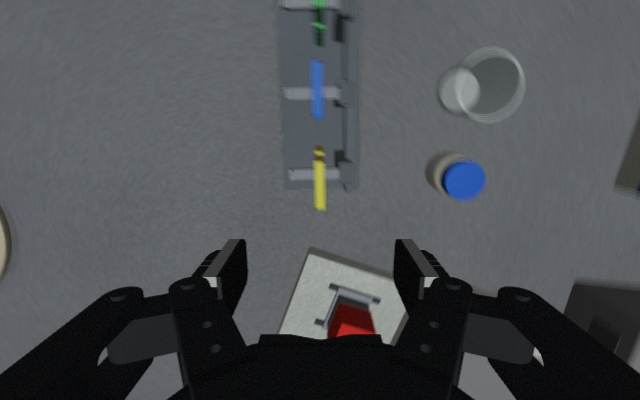

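```bash
python3 - <<'E'
from h import *
np.set_printoptions(precision=1,suppress=True)
W=cam("wrist"); zoom(W,260,0,120,230,3,"w2z.png")
hsv=cv2.cvtColor(W["img"],cv2.COLOR_RGB2HSV)
m=cv2.inRange(hsv,(20,120,120),(35,255,255))
for v in range(140,216,4):
    us=np.where(m[v])[0]; print(v,(us.min(),us.max()) if len(us) else None, plane(W,us.mean(),v,173)[:2] if len(us) else "")
E
```

```text
140 None 
144 None 
148 None 
152 None 
156 None 
160 (np.int64(322), np.int64(329)) [542.1 184.2]
164 None 
168 (np.int64(322), np.int64(330)) [543.4 177.9]
172 (np.int64(322), np.int64(331)) [544.3 174.7]
176 (np.int64(322), np.int64(330)) [544.4 171.4]
180 (np.int64(322), np.int64(330)) [544.8 168.1]
184 (np.int64(322), np.int64(330)) [545.3 164.8]
188 (np.int64(322), np.int64(330)) [545.8 161.5]
192 (np.int64(322), np.int64(331)) [546.7 158.3]
196 (np.int64(322), np.int64(330)) [546.7 154.9]
200 (np.int64(322), np.int64(330)) [547.2 151.5]
204 (np.int64(322), np.int64(330)) [547.7 148.1]
208 (np.int64(322), np.int64(330)) [548.2 144.7]
212 (np.int64(322), np.int64(330)) [548.7 141.2]
```

View pics/w2z.png

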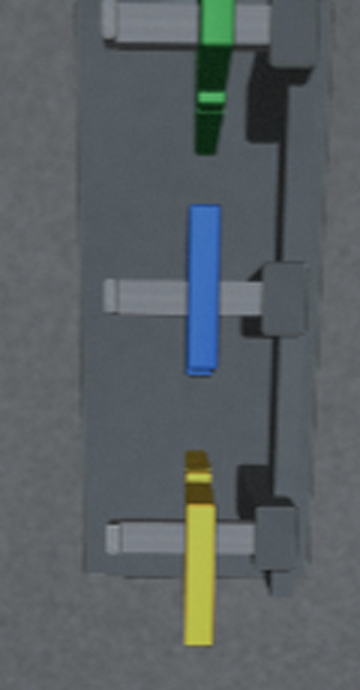

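```bash
python3 - <<'E'
from h import *
np.set_printoptions(precision=2,suppress=True)
S=bot.read_state();print(S["time_s"],S["ee_pos"],S["orientation"])
W=cam("wrist");print(W["R"]);R=W["R"];print(np.degrees(np.arctan2(R[0,1],R[0,0])))
hsv=cv2.cvtColor(W["img"],cv2.COLOR_RGB2HSV)
m=cv2.inRange(hsv,(20,120,120),(35,255,255))
us=np.array([(np.where(m[v])[0].mean(),v) for v in range(170,213)])
P=np.array([plane(W,u,v,173) for u,v in us]); f=np.polyfit(P[:,1],P[:,0],1); print("yaw key",np.degrees(np.arctan(-f[0])),P[0],P[-1],P.mean(0))
mb=cv2.inRange(hsv,(100,120,100),(125,255,255)); mb[:,:260]=0;mb[:,370:]=0
us=np.array([(np.where(mb[v])[0].mean(),v) for v in range(72,120)])
P=np.array([plane(W,u,v,173) for u,v in us]); f=np.polyfit(P[:,1],P[:,0],1); print("yaw blue",np.degrees(np.arctan(-f[0])),P[0],P[-1])
E
```

```text
1.1667 [543.95 153.33 261.27] [-0.    0.66  0.75  0.  ]
[[ 0.99  0.13  0.  ]
 [ 0.13 -0.96  0.26]
 [ 0.03 -0.25 -0.97]]
7.437331942697362
yaw key 7.453073656858873 [544.79 174.36 173.  ] [549.08 139.25 173.  ] [546.73 156.98 173.  ]
yaw blue 7.595082538847389 [534.61 247.4  173.  ] [539.11 213.76 173.  ]
```

```bash
python3 -m pendant '[[[0.2,0.15,2],0],[[0.24,0.13,3],0],[[0,0,3],0],[[0,0,1.6],0],[[0,0,1],0],[[0,0,0],0],[[0,0,0],0],[[0,0,0],0]]' 60; python3 - <<'E'
from h import *
np.set_printoptions(precision=3,suppress=True)
S=bot.read_state();print(S["ee_pos"],S["orientation"])
W=cam("wrist"); zoom(W,180,100,280,200,2.8,"w3.png")
E
```

```text
time_s: 1.88
ee_pos: [550.3, 154.6, 155.6]
orientation: [0.0, 0.664, 0.748, 0.001]
contact_force: [-0.3, -0.4, 0.8]
width: 51.3
[550.277 154.595 155.593] [0.    0.664 0.748 0.001]
```

View pics/w3.png

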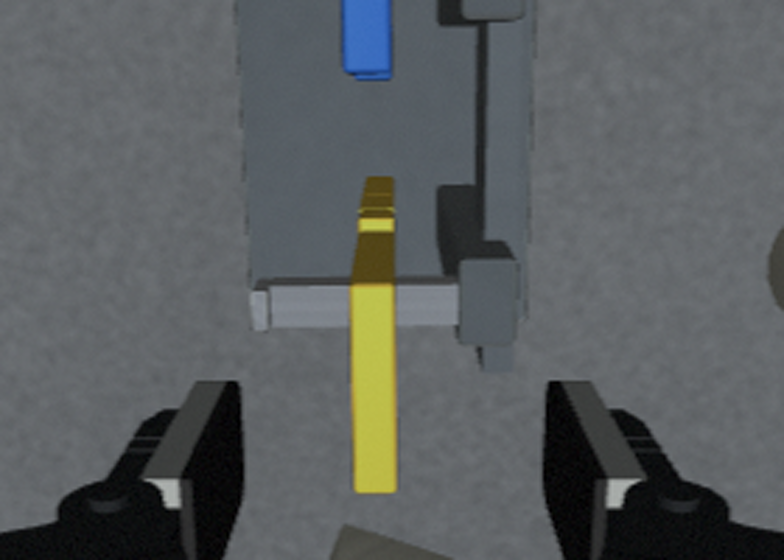

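```bash
python3 - <<'E'
from h import *
np.set_printoptions(precision=2,suppress=True)
S=bot.read_state();print(S["time_s"],S["ee_pos"])
W=cam("wrist")
hsv=cv2.cvtColor(W["img"],cv2.COLOR_RGB2HSV)
m=cv2.inRange(hsv,(20,120,150),(35,255,255))
us=np.array([(np.where(m[v])[0].mean(),v,m[v].sum()/255) for v in range(150,300) if m[v].any()]); print(us[0],us[-1])
for v in (201,276): 
    print(plane(W,us[us[:,1]==v][0,0] if (us[:,1]==v).any() else 313,v,173))
for X in [(550.3,154.6,155.6)]: print(proj(W,X))
P=np.array([plane(W,u,v,173) for u,v,_ in us if 205<v<272]);f=np.polyfit(P[:,1],P[:,0],1); print("yaw key",np.degrees(np.arctan(-f[0])))
print([(u,v,n) for u,v,n in us][::6])
E
```

```text
1.9333 [550.24 154.71 155.81]
[314. 178.  11.] [313.5 275.   14. ]
[543.89 178.29 173.  ]
[548.42 138.7  173.  ]
(np.float64(320.24542468596104), np.float64(234.89922409964842))
yaw key 7.167134671548565
[(np.float64(314.0), np.float64(178.0), np.float64(11.0)), (np.float64(312.5), np.float64(203.0), np.float64(16.0)), (np.float64(312.5), np.float64(209.0), np.float64(16.0)), (np.float64(313.0), np.float64(215.0), np.float64(15.0)), (np.float64(313.0), np.float64(221.0), np.float64(15.0)), (np.float64(313.0), np.float64(227.0), np.float64(15.0)), (np.float64(313.0), np.float64(233.0), np.float64(15.0)), (np.float64(313.0), np.float64(239.0), np.float64(15.0)), (np.float64(313.0), np.float64(245.0), np.float64(15.0)), (np.float64(313.0), np.float64(251.0), np.float64(15.0)), (np.float64(313.5), np.float64(257.0), np.float64(14.0)), (np.float64(313.5), np.float64(263.0), np.float64(14.0)), (np.float64(313.5), np.float64(269.0), np.float64(14.0)), (np.float64(313.5), np.float64(275.0), np.float64(14.0))]
```

```bash
python3 -m pendant '[[[0.43,-0.36,0],0],[[0,0,0],0],[[0,0,0],0],[[0,0,0],0]]' 60; python3 -m pendant '[[[0,0,0],0],[[0,0,0],0],[[0,0,0],0],[[0,0,0],0],[[0,0,0],0],[[0,0,0],0]]' 0 60;python3 -m pendant '[[[0,0,0],0],[[0,0,0],0],[[0,0,0],0],[[0,0,0],0]]'
 python3 - <<'E'
from h import *
W=cam("wrist"); zoom(W,180,100,280,200,2.8,"w4.png")
E
```

```text
time_s: 2.32
ee_pos: [545.2, 158.7, 154.9]
orientation: [0.0, 0.663, 0.748, 0.0]
contact_force: [-0.1, -0.1, -0.7]
width: 51.2
time_s: 2.82
ee_pos: [545.2, 158.5, 154.5]
orientation: [-0.0, 0.664, 0.748, -0.0]
contact_force: [-0.7, -0.1, 0.5]
width: -0.2
time_s: 3.15
ee_pos: [545.2, 158.5, 154.6]
orientation: [0.0, 0.664, 0.748, -0.0]
contact_force: [-0.6, -0.0, -0.4]
width: -0.3
```

View pics/w4.png

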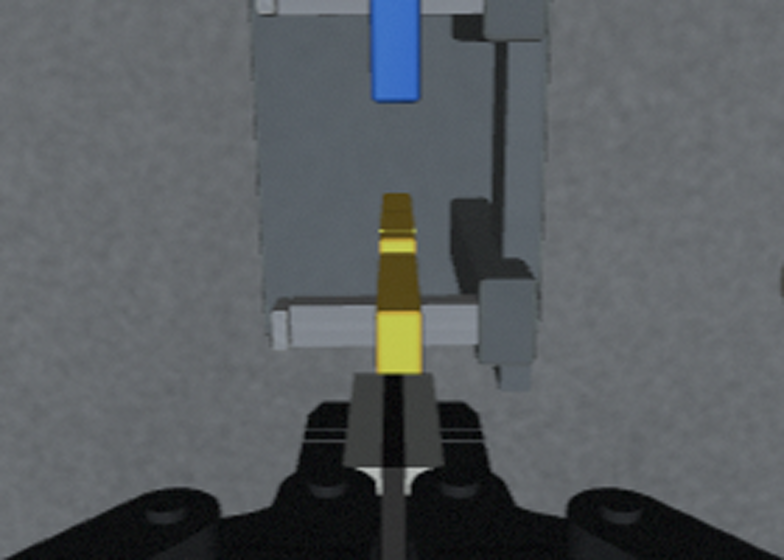

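```bash
python3 - <<'E'
from h import *
D=cam("side"); zoom(D,180,90,180,170,3.5,"d4.png")
print(proj(D,bot.read_state()["ee_pos"]), proj(D,bot.read_state()["ee_pos"]+[0,0,-17]))
S=cam("scene"); zoom(S,330,120,120,100,5,"s4.png"); print(proj(S,bot.read_state()["ee_pos"]))
E
```

```text
(np.float64(273.4514067983585), np.float64(211.33165918958602)) (np.float64(273.76482396694104), np.float64(216.1374975973982))
(np.float64(371.0756305453326), np.float64(168.63417375952517))
```

View pics/d4.png

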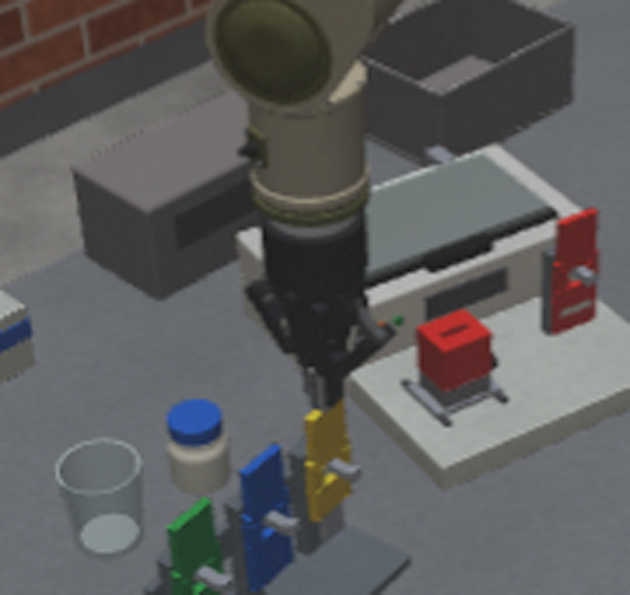

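View pics/s4.png

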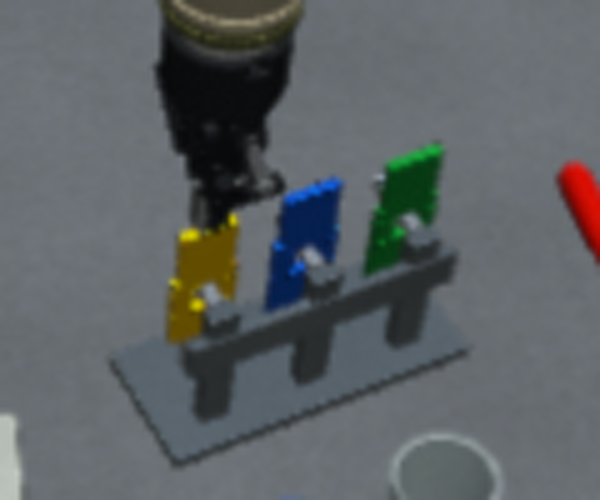

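```bash
python3 -m pendant '[[[0,0.1,-1],0],[[0,0,0],0],[[0,0,0],0],[[0,0,0],0],[[0,0,0],0]]' 50; python3 -m pendant '[[[0,0,1],0],[[0,0,1.5],0],[[0,0,1.2],0],[[0,0,0.7],0],[[0,0,0],0],[[0,0,0],0]]'
 python3 - <<'E'
from h import *
D=cam("side"); zoom(D,230,140,100,120,5,"d5.png")
W=cam("wrist"); zoom(W,180,100,280,200,2.8,"w5.png")
E
```

```text
time_s: 3.72
ee_pos: [546.1, 158.6, 164.6]
orientation: [0.0, 0.664, 0.748, -0.0]
contact_force: [0.2, -0.4, -0.6]
width: 42.5
time_s: 4.22
ee_pos: [545.9, 158.6, 120.0]
orientation: [-0.0, 0.664, 0.748, -0.001]
contact_force: [-0.3, 0.4, -0.5]
width: 42.5
```

View pics/d5.png

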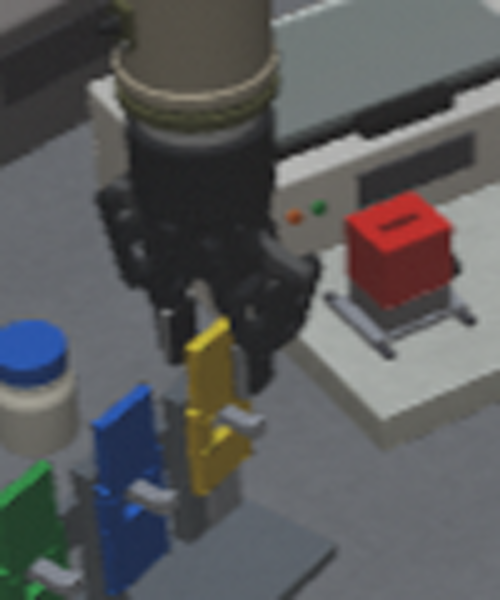

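View pics/w5.png

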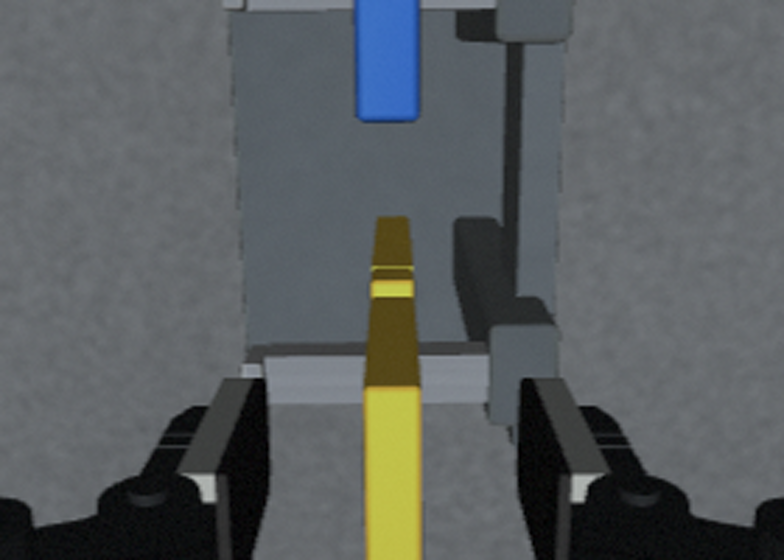

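```bash
python3 -m pendant '[[[0,0,0],0],[[0,0,0],0],[[0,0,0],0],[[0,0,0],0],[[0,0,0],0],[[0,0,0],0],[[0,0,0],0]]' 0 60
 python3 - <<'E'
from h import *
D=cam("side"); zoom(D,230,140,100,120,5,"d6.png")
W=cam("wrist"); zoom(W,180,100,280,200,2.8,"w6.png")
E
```

```text
time_s: 4.9
ee_pos: [546.4, 158.7, 121.1]
orientation: [0.0, 0.664, 0.748, 0.0]
contact_force: [-0.3, -0.0, 6.7]
width: 6.8
```

View pics/d6.png

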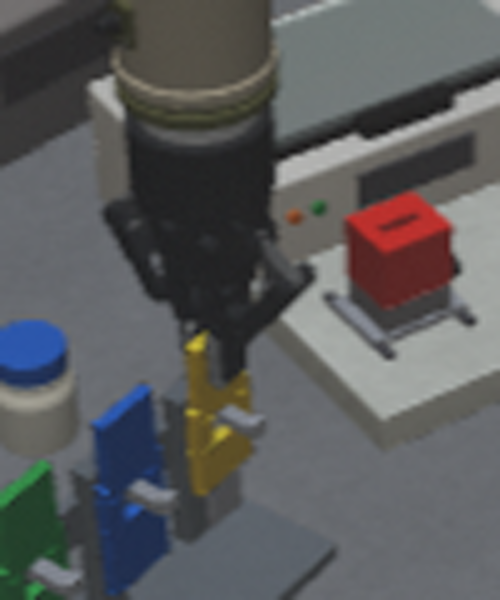

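View pics/w6.png

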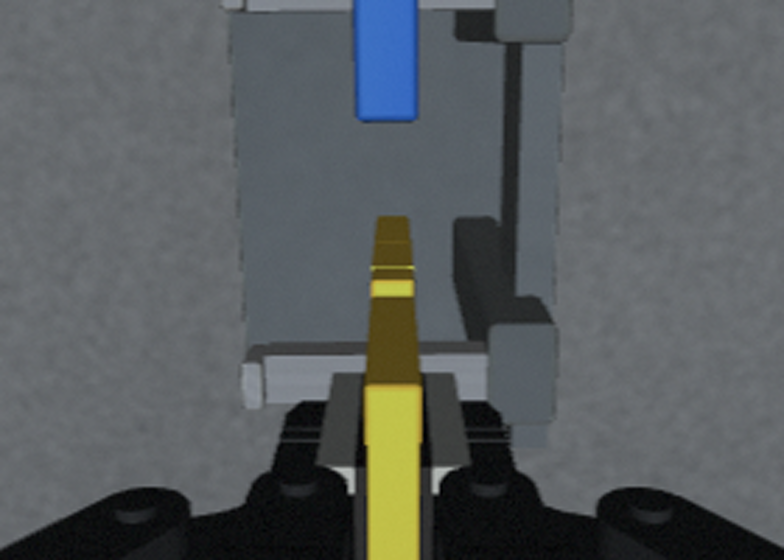

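```bash
python3 -m pendant '[[[0,0,-0.4],0],[[0,0,-0.4],0],[[0,0,0],0],[[0,0,0],0],[[0,0,0],0]]'
 python3 - <<'E'
from h import *
D=cam("side"); zoom(D,230,140,100,120,5,"d7.png")
E
```

```text
time_s: 5.42
ee_pos: [546.1, 158.6, 128.5]
orientation: [0.0, 0.664, 0.748, -0.0]
contact_force: [0.0, 0.6, -0.9]
width: 7.2
```

View pics/d7.png

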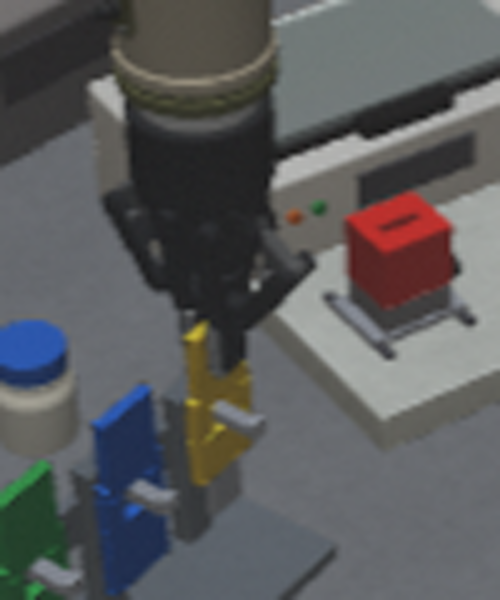

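Key rose with the gripper (force back to key weight). Withdraw toward −x (tool −y).

```bash
python3 -m pendant '[[[0,-0.6,0],0],[[0,-0.8,0],0],[[0,-0.8,0],0],[[0,-0.8,0],0],[[0,-1,0],0],[[0,-1,0],0],[[0,-0.5,0],0],[[0,0,0],0]]'
 python3 - <<'E'
from h import *
D=cam("side"); zoom(D,210,130,130,130,4.5,"d8.png")
E
```

```text
time_s: 6.13
ee_pos: [490.0, 151.8, 128.7]
orientation: [-0.0, 0.663, 0.748, -0.0]
contact_force: [0.4, 0.6, -1.2]
width: 7.0
```

View pics/d8.png

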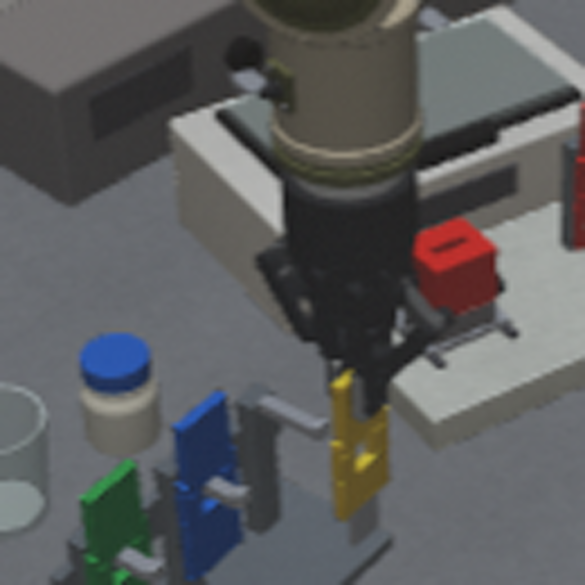

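```bash
python3 -m pendant '[[[0,0,-1.5],0],[[0,0,-2.5],0],[[0,0,-2.5],0],[[0,0,-2],0],[[0,0,-0.5],0],[[0,0,0],0]]'
python3 - <<'E'
from h import *
W=cam("wrist"); cv2.imwrite("pics/w9.png",W["img"][:,:,::-1])
E
python3 -m pendant '[[[-2.5,0.8,0],0],[[-3.4,1,0],0],[[-3.5,1.1,0],0],[[-3.5,1.1,0],0],[[-3.5,1.1,0],0],[[-3.5,1.1,0],0],[[-3.4,1,0],0],[[-2.5,0.8,0],0]]'
python3 -m pendant '[[[0,0,0],5.75],[[0,0,0],5.75],[[0,0,0],5.75],[[0,0,0],0],[[0,0,0],0],[[0,0,0],0]]'
python3 - <<'E'
from h import *
W=cam("wrist"); cv2.imwrite("pics/w10.png",W["img"][:,:,::-1])
print(bot.read_state())
E
```

```text
time_s: 6.68
ee_pos: [492.8, 152.4, 219.9]
orientation: [0.001, 0.664, 0.748, 0.002]
contact_force: [0.5, -0.1, -1.9]
width: 7.0
time_s: 7.4
ee_pos: [601.8, -98.1, 216.4]
orientation: [-0.001, 0.664, 0.747, -0.001]
contact_force: [0.6, -0.2, -1.4]
width: 7.2
time_s: 7.9
ee_pos: [601.4, -94.2, 217.5]
orientation: [-0.0, 0.767, 0.642, -0.001]
contact_force: [0.6, 0.8, -2.0]
width: 7.2
{'time_s': 7.95, 'joint_positions': array([ 0.01651661,  0.45160936,  0.06566834,  1.86970274, -0.03891145,
        0.8225585 , -0.07628069]), 'qvel': array([ 0.00213995, -0.00886403,  0.00203966, -0.00323641, -0.00073249,
        0.00246225, -0.01089887]), 'joint_torque': array([-7.98997097e-02, -6.35877585e+01,  2.19693549e+00, -2.36569691e+01,
        1.50270079e-02, -2.58548687e-03,  1.43444695e-02]), 'ee_pos': array([601.51857073, -94.2961584 , 217.82664338]), 'orientation': array([-3.21614871e-04,  7.67288619e-01,  6.41301719e-01, -4.21851663e-04]), 'contact_force': array([ 1.08329002,  0.36846549, -2.33843304]), 'wrist_torque': array([-0.00256106, -0.06679074, -0.0246461 ]), 'width': 7.106457284208918}
```

View pics/w9.png

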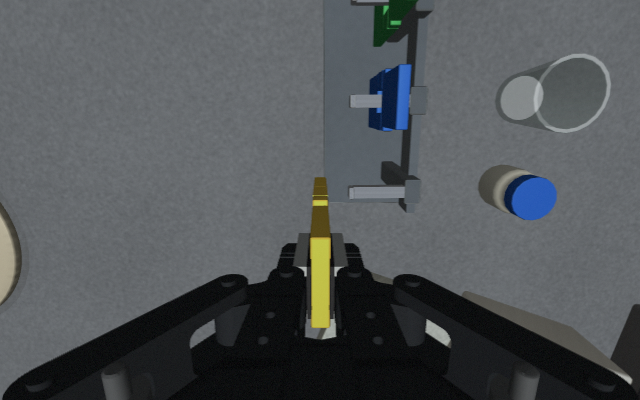

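View pics/w10.png

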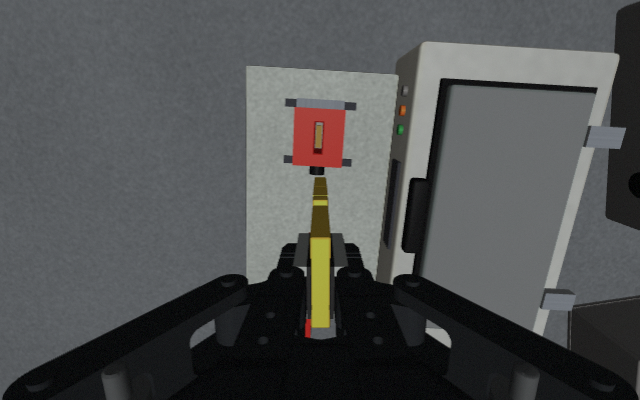

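```bash
python3 - <<'E'
from h import *
np.set_printoptions(precision=2,suppress=True)
W=cam("wrist"); S=bot.read_state(); print(S["ee_pos"],S["orientation"])
zoom(W,270,80,100,260,2.3,"w10z.png")
zoom(W,280,90,80,90,6.5,"w10y.png")
hsv=cv2.cvtColor(W["img"],cv2.COLOR_RGB2HSV)
red=cv2.inRange(hsv,(0,150,120),(8,255,255))|cv2.inRange(hsv,(172,150,120),(180,255,255)); red[180:]=0
cs,_=cv2.findContours(red,cv2.RETR_CCOMP,cv2.CHAIN_APPROX_NONE)
for c in cs:
    if cv2.contourArea(c)>40: 
        r=cv2.minAreaRect(c.astype(np.float32)); print(cv2.contourArea(c),r)
        P=np.array([plane(W,u,v,100)[:2] for u,v in cv2.boxPoints(r)]);print(P,P.mean(0),np.linalg.norm(P-np.roll(P,1,0),axis=1))
y=cv2.inRange(hsv,(20,120,130),(35,255,255))
rows=[(np.where(y[v])[0].min(),np.where(y[v])[0].max(),v) for v in range(190,340) if y[v].any()]
for r in rows[::8]+rows[-3:]: print(r, plane(W,(r[0]+r[1])/2,r[2],S["ee_pos"][2]+52))
E
```

```text
[601.62 -94.36 218.12] [-0.    0.77  0.64 -0.  ]
2719.5 ((317.8921203613281, 137.09542846679688), (49.53989028930664, 57.56568145751953), 3.5035314559936523)
[[579.91 -69.55]
 [592.73 -21.68]
 [633.88 -31.6 ]
 [622.98 -80.06]] [607.37 -50.72] [44.34 49.56 42.34 49.67]
313.0 ((317.7389221191406, 137.45994567871094), (10.564325332641602, 33.32229995727539), 3.012787342071533)
[[599.38 -63.54]
 [606.13 -35.63]
 [615.01 -37.69]
 [608.5  -65.67]] [607.25 -50.63] [ 9.36 28.72  9.12 28.73]
(np.int64(313), np.int64(326), 195) [607.7  -58.63 270.12]
(np.int64(311), np.int64(329), 238) [604.92 -75.12 270.12]
(np.int64(311), np.int64(329), 246) [604.35 -78.32 270.12]
(np.int64(311), np.int64(329), 254) [603.77 -81.56 270.12]
(np.int64(312), np.int64(328), 262) [603.18 -84.85 270.12]
(np.int64(312), np.int64(328), 270) [602.58 -88.18 270.12]
(np.int64(312), np.int64(328), 278) [601.97 -91.57 270.12]
(np.int64(312), np.int64(328), 286) [601.35 -95.   270.12]
(np.int64(312), np.int64(328), 294) [600.73 -98.48 270.12]
(np.int64(312), np.int64(328), 302) [ 600.09 -102.02  270.12]
(np.int64(312), np.int64(328), 310) [ 599.45 -105.61  270.12]
(np.int64(312), np.int64(328), 318) [ 598.79 -109.25  270.12]
(np.int64(312), np.int64(328), 326) [ 598.13 -112.94  270.12]
(np.int64(311), np.int64(329), 325) [ 598.21 -112.48  270.12]
(np.int64(312), np.int64(328), 326) [ 598.13 -112.94  270.12]
(np.int64(312), np.int64(327), 327) [ 597.85 -113.37  270.12]
```

View pics/w10z.png

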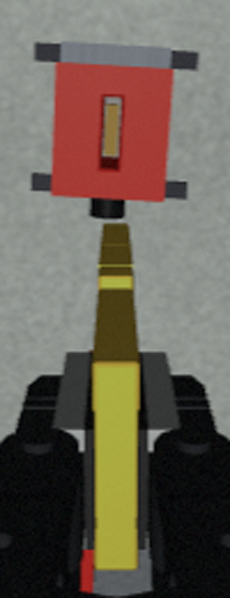

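View pics/w10y.png

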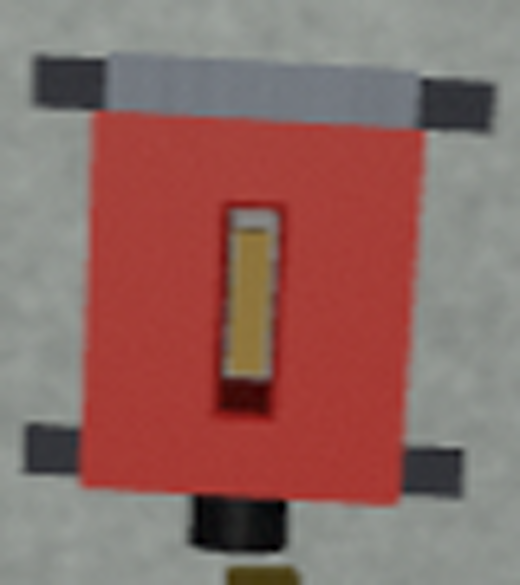

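```bash
python3 - <<'E'
from h import *
np.set_printoptions(precision=2,suppress=True)
W=cam("wrist"); S=bot.read_state(); e=S["ee_pos"]; 
from scipy.spatial.transform import Rotation as R
q=S["orientation"]; T=R.from_quat([q[1],q[2],q[3],q[0]]).as_matrix(); print(T, e)
for n,x,z in [("tab+top",20,53),("tab-top",-20,53),("bodytop+",23,10),("bodybot+",23,-50),("tip+",12,-82)]:
    print(n,[proj(W,e+T@np.array([x,y,-(z-1)])) for y in(-4,4)])
zoom(W,280,160,80,100,6,"w11.png")
D=cam("side"); zoom(D,220,60,160,150,4,"d11.png")
for n,x,z in [("tab+top",20,53),("tab-top",-20,53),("bodytop+",23,10),("bodybot+",23,-50),("bodybot-",-23,-50),("tip+",12,-82),("tip-",-12,-82)]:
    p=np.array(proj(D,e+T@np.array([x,-4,-(z-1)]))); print(n,(p-[220,60])*4)
E
```

```text
[[ 0.18  0.98 -0.  ]
 [ 0.98 -0.18  0.  ]
 [-0.   -0.   -1.  ]] [601.63 -94.43 218.25]
tab+top [(np.float64(309.76432089288716), np.float64(236.69013216726594)), (np.float64(331.02069205966546), np.float64(236.71173465687005))]
tab-top [(np.float64(310.44788536002244), np.float64(328.12042099818024)), (np.float64(330.0173209602265), np.float64(328.13484069721994))]
bodytop+ [(np.float64(312.33469934476335), np.float64(199.00816107752593)), (np.float64(328.17660490261966), np.float64(199.0260832740046))]
bodybot+ [(np.float64(314.3267722980477), np.float64(176.1127021947845)), (np.float64(325.9569723878022), np.float64(176.12667515049623))]
tip+ [(np.float64(315.04791080572045), np.float64(181.97067301375748)), (np.float64(325.1190227709683), np.float64(181.9825924139222))]
tab+top [386.94 295.49]
tab-top [430.85 278.3 ]
bodytop+ [383.53 347.45]
bodybot+ [383.44 415.25]
bodybot- [431.9 394.6]
tip+ [394.96 445.06]
tip- [419.93 434.17]
```

View pics/w11.png

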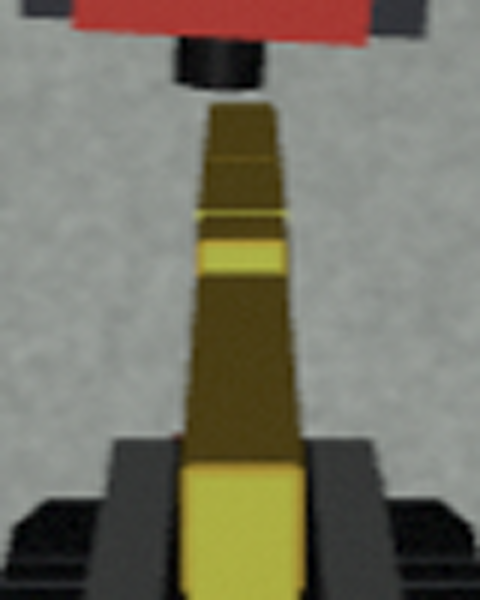

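View pics/d11.png

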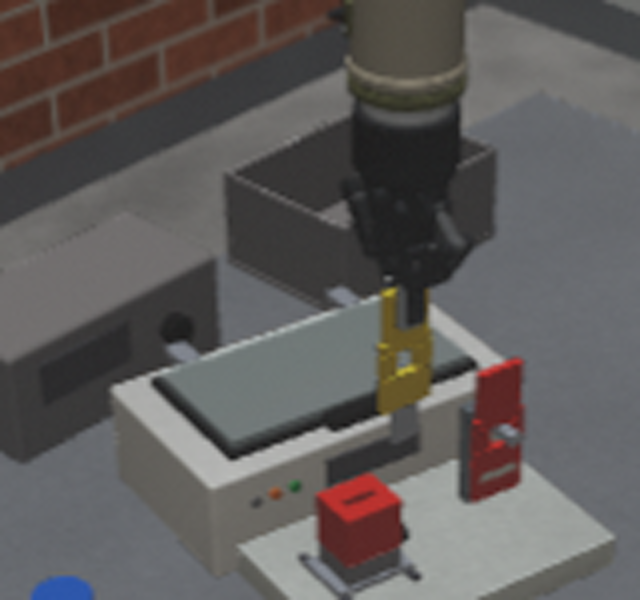

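```bash
python3 -m pendant '[[[0,0,0],3.2],[[0,0,0],0],[[0,0,0],0],[[0,0,0],0]]'
python3 - <<'E'
from h import *
np.set_printoptions(precision=2,suppress=True)
from scipy.spatial.transform import Rotation as R
W=cam("wrist"); S=bot.read_state(); e=S["ee_pos"];q=S["orientation"]; T=R.from_quat([q[1],q[2],q[3],q[0]]).as_matrix()
hsv=cv2.cvtColor(W["img"],cv2.COLOR_RGB2HSV)
red=cv2.inRange(hsv,(0,150,120),(8,255,255))|cv2.inRange(hsv,(172,150,120),(180,255,255)); red[180:]=0
cs,_=cv2.findContours(red,cv2.RETR_CCOMP,cv2.CHAIN_APPROX_NONE)
for c in cs:
    if cv2.contourArea(c)>40: 
        r=cv2.minAreaRect(c.astype(np.float32)); 
        P=np.array([plane(W,u,v,100) for u,v in cv2.boxPoints(r)]);print(r[2],P.mean(0)); p=(P-e)@T; print(p,p.mean(0))
E
```

```text
time_s: 8.43
ee_pos: [601.8, -94.5, 218.7]
orientation: [0.0, 0.785, 0.619, 0.0]
contact_force: [0.1, -0.6, -1.0]
width: 7.1
-0.0 [607.36 -50.6  100.  ]
[[ 19.79 -26.89 118.66]
 [ 68.17 -25.75 118.66]
 [ 68.21  16.27 118.67]
 [ 19.83  17.06 118.67]] [ 44.    -4.83 118.67]
90.0 [607.77 -50.77 100.  ]
[[ 58.18  -8.68 118.67]
 [ 58.19  -0.02 118.67]
 [ 29.67   0.01 118.67]
 [ 29.66  -8.88 118.67]] [ 43.92  -4.39 118.67]
```

```bash
python3 -m pendant '[[[1.2,-0.15,0],0],[[1.6,-0.15,0],0],[[1.2,-0.15,0],0],[[0.39,0,0],0],[[0,0,0],0],[[0,0,0],0],[[0,0,0],0],[[0,0,0],0]]'
python3 - <<'E'
from h import *
np.set_printoptions(precision=2,suppress=True)
S=bot.read_state(); e=S["ee_pos"];print(e,S["contact_force"])
D=cam("side"); zoom(D,260,100,110,110,5.4,"d12.png")
S=cam("scene"); zoom(S,270,140,110,110,5.4,"s12.png")
E
```

```text
time_s: 9.15
ee_pos: [607.5, -51.7, 218.6]
orientation: [0.0, 0.786, 0.618, -0.0]
contact_force: [0.3, -0.1, -2.0]
width: 7.1
[607.55 -51.73 218.58] [ 0.33 -0.08 -1.96]
```

View pics/d12.png

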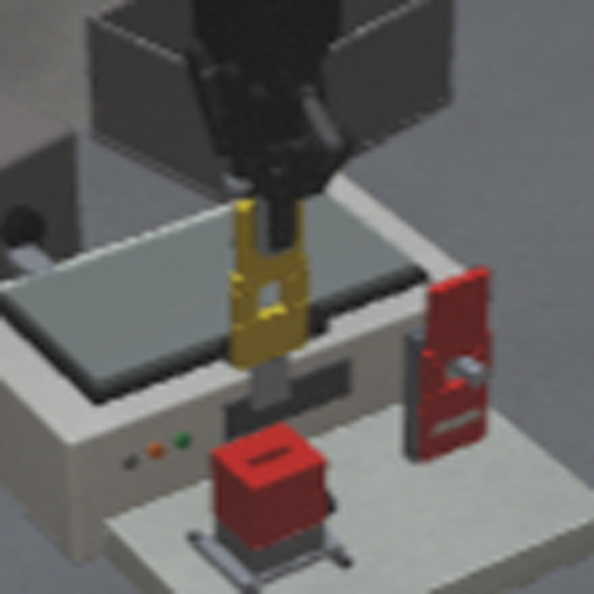

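View pics/s12.png

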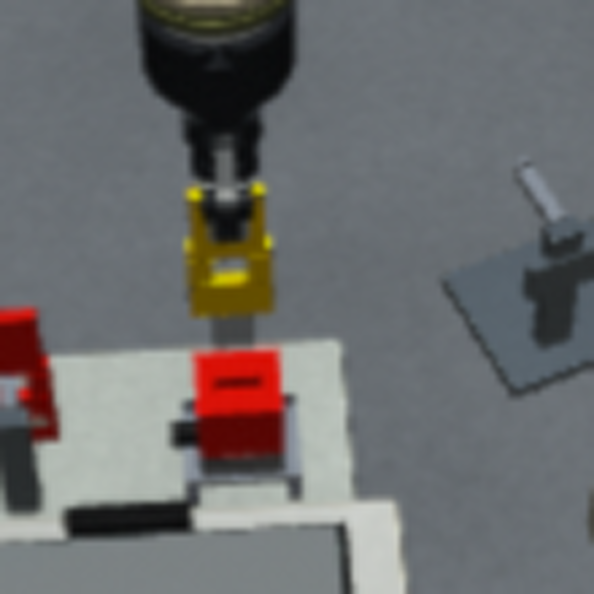

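```bash
python3 -m pendant '[[[0.09,0,0.8],0],[[0,0,1],0],[[0,0,0.8],0],[[0,0,0.4],0],[[0,0,0],0],[[0,0,0],0],[[0,0,0],0]]'
python3 - <<'E'
from h import *
np.set_printoptions(precision=2,suppress=True)
S=bot.read_state(); e=S["ee_pos"];print(e,S["contact_force"])
D=cam("side"); zoom(D,260,100,110,110,5.4,"d13.png")
E
```

```text
time_s: 9.83
ee_pos: [608.1, -50.0, 188.6]
orientation: [0.0, 0.786, 0.618, 0.0]
contact_force: [1.0, -0.6, -1.4]
width: 7.0
[608.1  -49.98 188.65] [ 1.02 -0.61 -1.44]
```

View pics/d13.png

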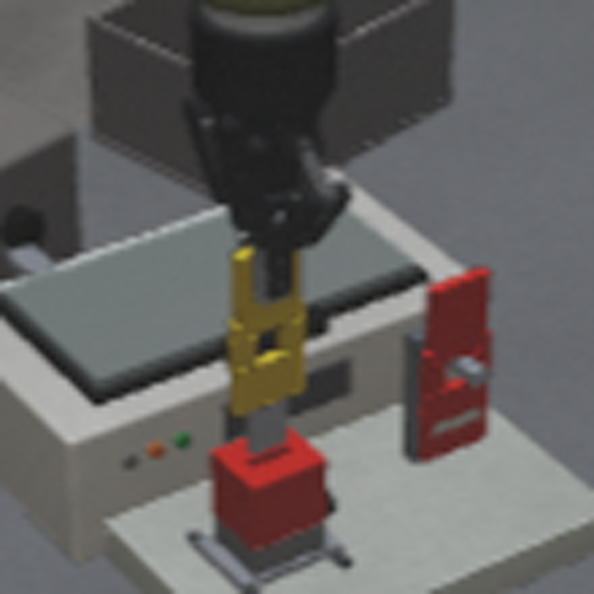

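```bash
python3 -m pendant '[[[-0.05,-0.03,0.2],0],[[0,0,0.2],0],[[0,0,0.2],0],[[0,0,0.2],0],[[0,0,0],0],[[0,0,0],0]]'

```

```text
time_s: 10.38
ee_pos: [607.4, -50.3, 180.4]
orientation: [-0.0, 0.786, 0.618, -0.0]
contact_force: [0.3, -0.6, -0.9]
width: 7.0
```

```bash
python3 -m pendant '[[[0,0,0.2],0],[[0,0,0.2],0],[[0,0,0.2],0],[[0,0,0.2],0],[[0,0,0],0],[[0,0,0],0]]'

```

```text
time_s: 10.88
ee_pos: [607.4, -50.3, 172.4]
orientation: [-0.0, 0.786, 0.618, -0.0]
contact_force: [0.1, -0.5, -2.0]
width: 7.2
```

```bash
python3 -m pendant '[[[0,0,0.3],0],[[0,0,0.3],0],[[0,0,0.3],0],[[0,0,0.3],0],[[0,0,0],0],[[0,0,0],0]]'; python3 -m pendant '[[[0,0,0.2],0],[[0,0,0.2],0],[[0,0,0.2],0],[[0,0,0],0],[[0,0,0],0]]'

```

```text
time_s: 11.38
ee_pos: [607.6, -50.4, 160.5]
orientation: [0.0, 0.786, 0.618, 0.0]
contact_force: [-0.0, 1.0, 0.6]
width: 7.0
time_s: 11.8
ee_pos: [607.7, -50.3, 154.8]
orientation: [0.0, 0.786, 0.618, 0.0]
contact_force: [0.1, 0.5, 3.7]
width: 7.4
```

```bash
python3 -m pendant '[[[0,0,0.15],0],[[0,0,0.15],0],[[0,0,0],0],[[0,0,0],0]]'; python3 -m pendant '[[[0,0,0.1],0],[[0,0,0.1],0],[[0,0,0],0],[[0,0,0],0]]'

```

```text
time_s: 12.13
ee_pos: [607.7, -50.3, 151.8]
orientation: [0.0, 0.786, 0.618, 0.0]
contact_force: [-0.9, 0.2, 4.6]
width: 7.5
time_s: 12.47
ee_pos: [608.0, -50.4, 151.1]
orientation: [0.0, 0.786, 0.618, 0.001]
contact_force: [-3.4, 0.6, 16.0]
width: 7.2
```

```bash
python3 -m pendant '[[[0,0,0.1],0],[[0,0,0.05],0],[[0,0,0],0],[[0,0,0],0]]'
python3 - <<'E'
from h import *
D=cam("side"); zoom(D,260,100,110,110,5.4,"d14.png")
D=cam("scene"); zoom(D,270,140,110,110,5.4,"s14.png")
E
```

```text
time_s: 12.8
ee_pos: [608.2, -50.4, 151.0]
orientation: [0.001, 0.786, 0.618, 0.001]
contact_force: [-7.0, 1.1, 31.1]
width: 7.3
```

View pics/d14.png

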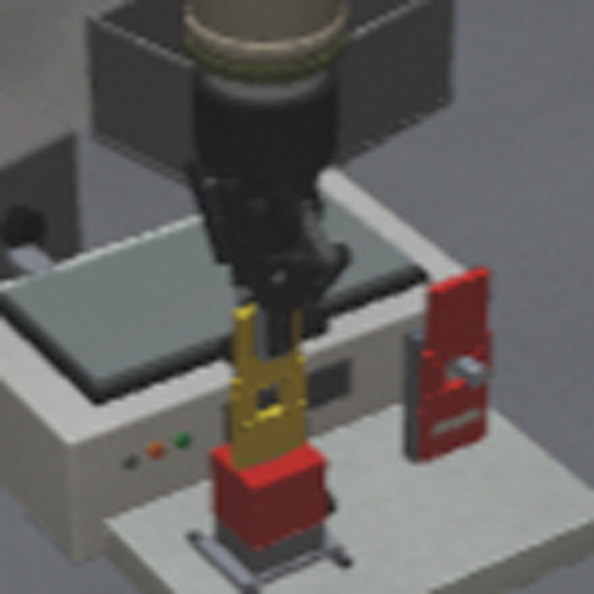

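View pics/s14.png

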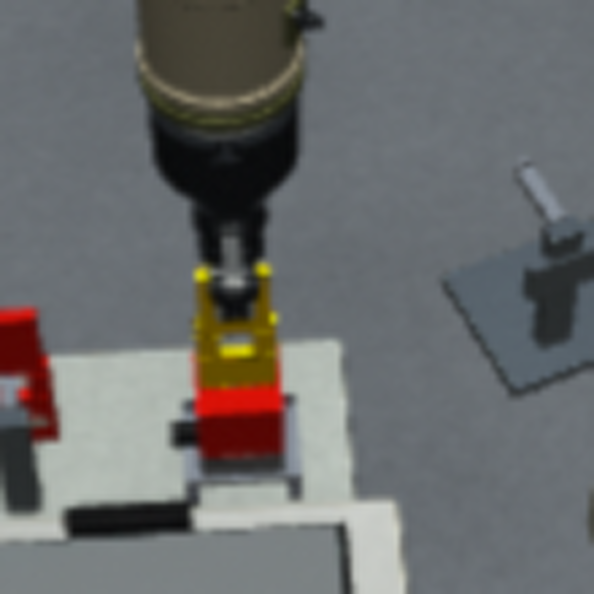

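```bash
python3 -m pendant '[[[0,-0.05,-0.15],0],[[0,0,0],0],[[0,0,0],0]]'; python3 -m pendant '[[[0,0,0],0],[[0,0,0],0],[[0,0,0],0],[[0,0,0],0],[[0,0,0],0]]' 45
python3 -m pendant '[[[0,0,-1],0],[[0,0,-2],0],[[0,0,-2],0],[[0,0,-2],0],[[0,0,-1],0],[[0,0,0],0],[[0,0,0],0]]'
python3 - <<'E'
from h import *
D=cam("side"); zoom(D,260,100,110,110,5.4,"d15.png")
W=cam("wrist"); zoom(W,160,40,320,240,2.5,"w15.png")
E
```

```text
time_s: 13.15
ee_pos: [607.7, -50.3, 151.1]
orientation: [0.001, 0.786, 0.618, 0.001]
contact_force: [-2.4, -0.4, 16.7]
width: 7.3
time_s: 13.57
ee_pos: [606.9, -50.2, 149.2]
orientation: [-0.0, 0.786, 0.618, -0.0]
contact_force: [0.4, 0.0, 0.3]
width: 38.2
time_s: 14.15
ee_pos: [607.1, -50.2, 229.8]
orientation: [0.0, 0.786, 0.618, 0.0]
contact_force: [0.1, -0.6, -0.7]
width: 38.3
```

View pics/d15.png

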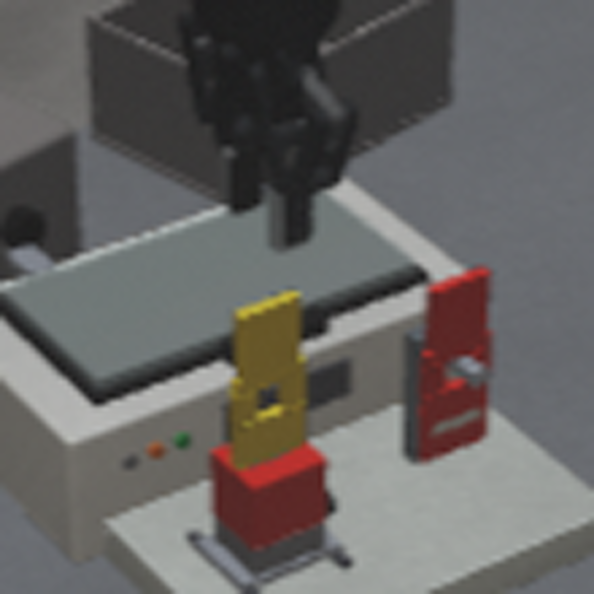

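View pics/w15.png

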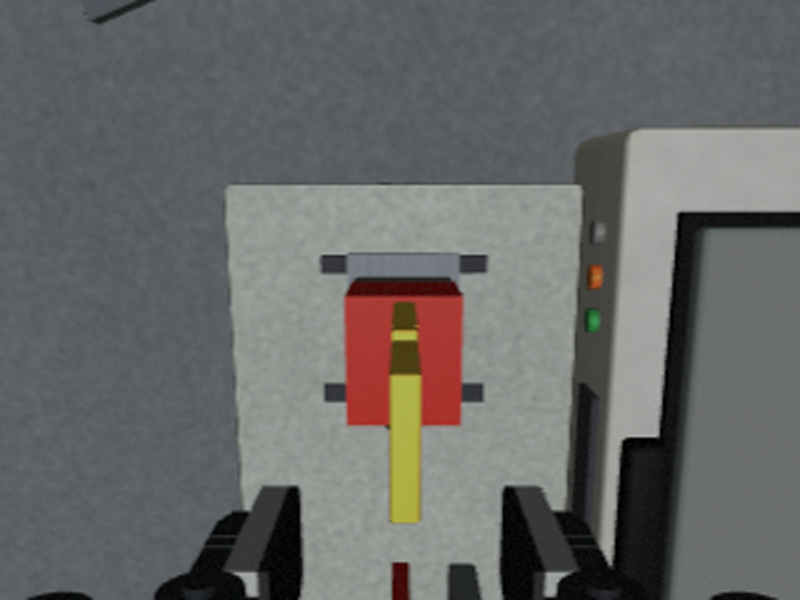

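```bash
python3 -m pendant '[[[-1.5,0,0],0],[[-2.5,0,0],0],[[-3,0,0],0],[[-3,0,0],0],[[-2,0,0],0],[[-1,0,0],0],[[0,0,0],0],[[0,0,0],0]]'
python3 - <<'E'
from h import *
np.set_printoptions(precision=2,suppress=True)
from scipy.spatial.transform import Rotation as R
W=cam("wrist"); zoom(W,160,60,320,240,2.5,"w16.png")
S=bot.read_state(); e=S["ee_pos"];q=S["orientation"]; T=R.from_quat([q[1],q[2],q[3],q[0]]).as_matrix(); print(e)
hsv=cv2.cvtColor(W["img"],cv2.COLOR_RGB2HSV)
red=cv2.inRange(hsv,(0,150,120),(8,255,255))|cv2.inRange(hsv,(172,150,120),(180,255,255))
rows=[(np.where(red[v,270:370])[0].min()+270,np.where(red[v,270:370])[0].max()+270,v) for v in range(100,320) if red[v,270:370].any()]
for r in rows[::8]+rows[-3:]: print(r, (plane(W,(r[0]+r[1])/2,r[2],173)-e)@T,plane(W,(r[0]+r[1])/2,r[2],173))
E
```

```text
time_s: 14.92
ee_pos: [576.3, -176.3, 229.0]
orientation: [-0.001, 0.786, 0.618, -0.0]
contact_force: [-0.2, 0.6, -0.6]
width: 38.6
[ 576.63 -175.28  229.11]
(np.int64(316), np.int64(323), 165) [28.7  -0.45 56.13] [ 582.88 -147.22  173.  ]
(np.int64(314), np.int64(324), 184) [15.13 -0.83 56.12] [ 579.34 -160.32  173.  ]
(np.int64(315), np.int64(324), 192) [ 9.29 -0.48 56.12] [ 578.31 -166.09  173.  ]
(np.int64(315), np.int64(324), 200) [ 3.36 -0.49 56.11] [ 576.92 -171.84  173.  ]
(np.int64(315), np.int64(324), 208) [-2.64 -0.5  56.11] [ 575.5  -177.67  173.  ]
(np.int64(315), np.int64(324), 216) [-8.72 -0.5  56.1 ] [ 574.07 -183.59  173.  ]
(np.int64(315), np.int64(324), 224) [-14.89  -0.51  56.1 ] [ 572.62 -189.58  173.  ]
(np.int64(315), np.int64(324), 228) [-18.01  -0.52  56.09] [ 571.88 -192.61  173.  ]
(np.int64(315), np.int64(324), 229) [-18.79  -0.52  56.09] [ 571.7  -193.37  173.  ]
(np.int64(315), np.int64(324), 230) [-19.57  -0.52  56.09] [ 571.51 -194.13  173.  ]
```

View pics/w16.png

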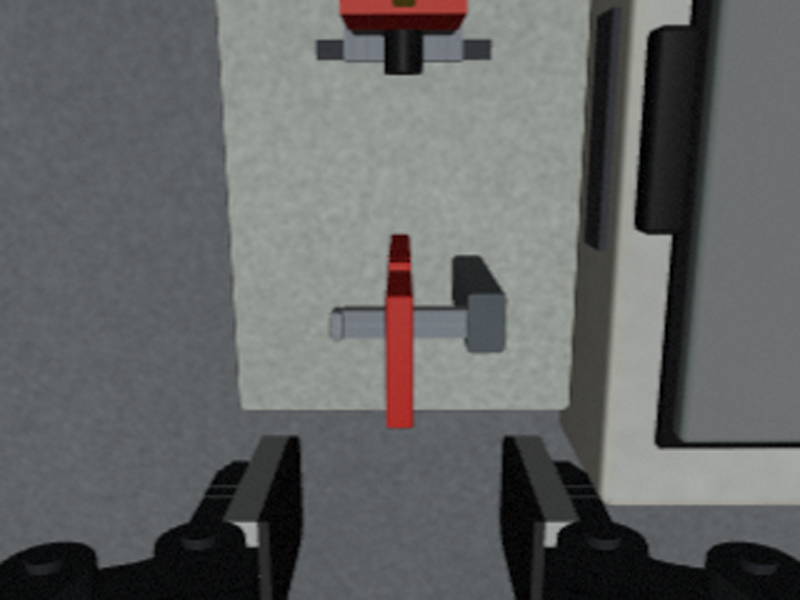

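```bash
python3 -m pendant '[[[0,-0.05,1.5],0],[[0,0,2.5],0],[[0,0,2.5],0],[[0,0,2],0],[[0,0,1.6],0],[[0,0,0.8],0],[[0,0,0],0],[[0,0,0],0]]'
python3 - <<'E'
from h import *
W=cam("wrist"); zoom(W,160,60,320,240,2.5,"w17.png")
D=cam("side"); zoom(D,280,90,110,110,5.4,"d17.png")
E
```

```text
time_s: 15.63
ee_pos: [576.4, -175.4, 120.6]
orientation: [-0.0, 0.785, 0.619, 0.0]
contact_force: [0.8, -0.8, 0.5]
width: 38.6
```

View pics/w17.png

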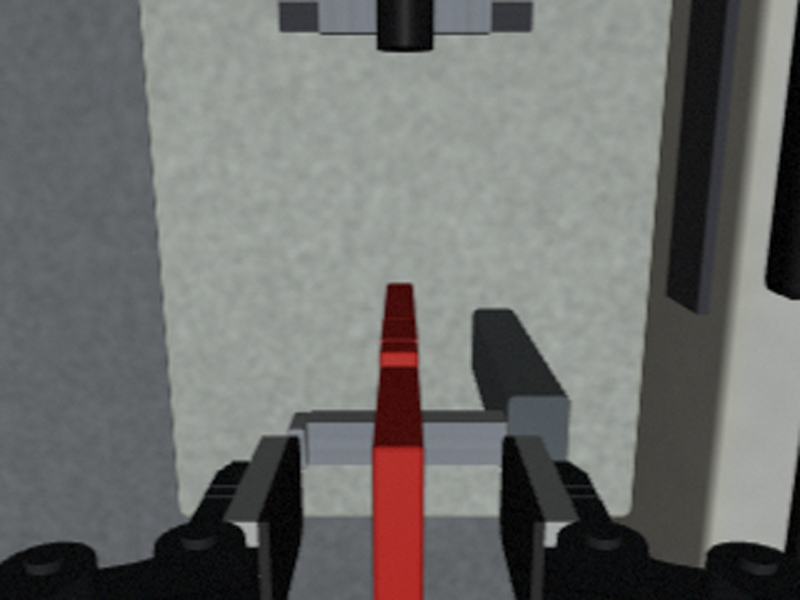

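View pics/d17.png

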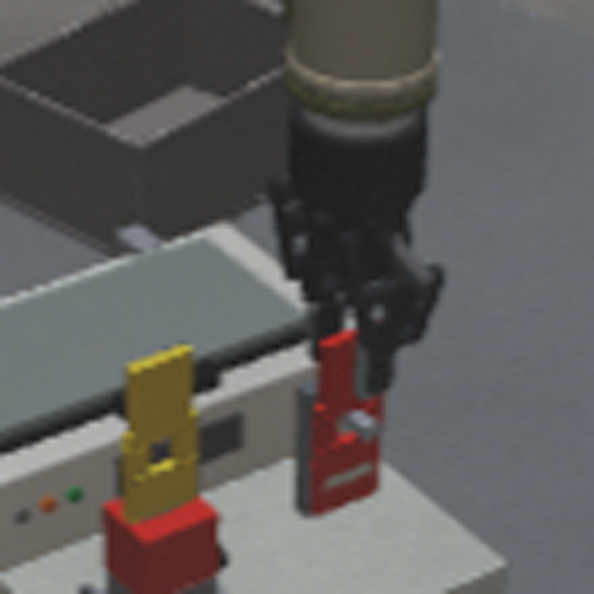

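Pads flank the tag's tab. Close, lift 8 mm, draw off along −x.

```bash
python3 -m pendant '[[[0,0,0],0],[[0,0,0],0],[[0,0,0],0],[[0,0,0],0],[[0,0,0],0],[[0,0,0],0],[[0,0,0],0]]' 0 60; python3 -m pendant '[[[0,0,-0.4],0],[[0,0,-0.4],0],[[0,0,0],0],[[0,0,0],0],[[0,0,0],0]]'
python3 - <<'E'
from h import *
D=cam("side"); zoom(D,280,90,110,110,5.4,"d18.png")
E
```

```text
time_s: 16.32
ee_pos: [576.4, -176.6, 121.5]
orientation: [0.0, 0.786, 0.618, 0.0]
contact_force: [-1.7, 0.9, 7.3]
width: 7.1
time_s: 16.73
ee_pos: [575.9, -176.4, 128.5]
orientation: [-0.0, 0.786, 0.618, -0.0]
contact_force: [0.8, -0.1, -0.4]
width: 6.8
```

View pics/d18.png

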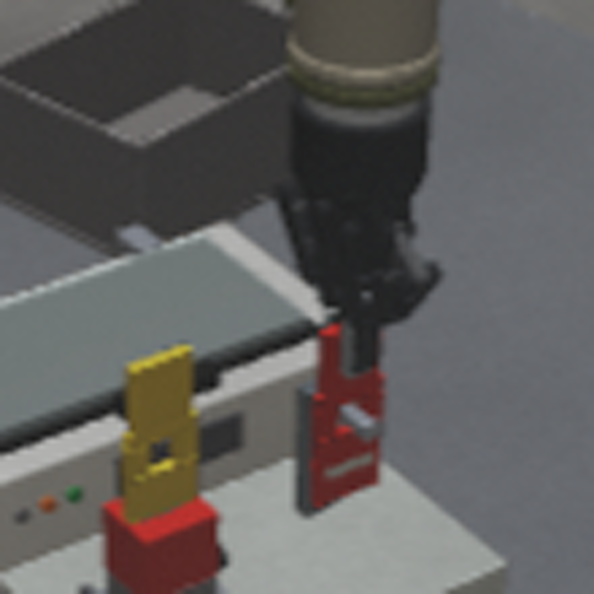

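```bash
python3 -m pendant '[[[0,-0.6,0],0],[[0,-0.8,0],0],[[0,-0.8,0],0],[[0,-0.8,0],0],[[0,-1,0],0],[[0,-1,0],0],[[0,-0.5,0],0],[[0,0,0],0]]'
python3 - <<'E'
from h import *
D=cam("side"); zoom(D,280,90,130,130,4.5,"d19.png")
E
```

```text
time_s: 17.45
ee_pos: [520.9, -163.2, 128.7]
orientation: [-0.0, 0.786, 0.618, -0.0]
contact_force: [-0.1, 0.8, -2.1]
width: 7.1
```

View pics/d19.png

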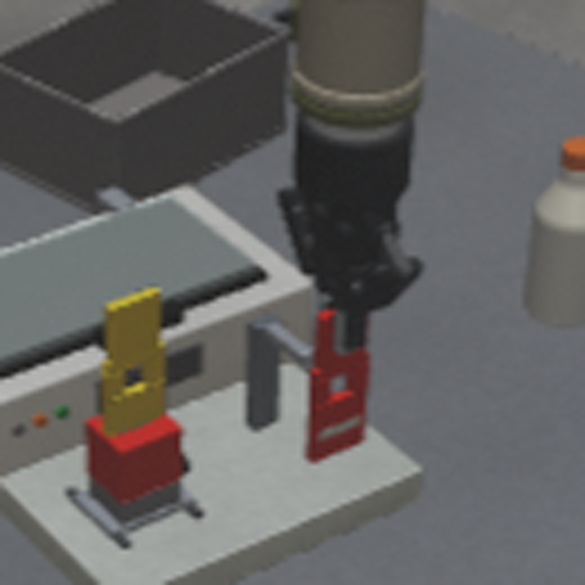

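```bash
python3 -m pendant '[[[0,0,-1.5],0],[[0,0,-2.5],0],[[0,0,-2.5],0],[[0,0,-2],0],[[0,0,-0.5],0],[[0,0,0],0]]'
python3 -m pendant '[[[2,-0.7,0],0],[[3,-1.05,0],0],[[3.2,-1.1,0],0],[[3.2,-1.1,0],0],[[3.2,-1.1,0],0],[[3.2,-1.1,0],0],[[3.2,-1.1,0],0],[[3.2,-1.1,0],0]]'
python3 -m pendant '[[[3,-1.05,0],0],[[2.2,-0.8,0],0],[[0.5,-0.3,0],-6.75],[[0,0,0],-6.75],[[0,0,0],-6.75],[[0,0,0],0],[[0,0,0],0],[[0,0,0],0]]'
python3 - <<'E'
from h import *
W=cam("wrist"); cv2.imwrite("pics/w20.png",W["img"][:,:,::-1]); zoom(W,280,80,180,180,3.3,"w20z.png")
S=bot.read_state();print(S["ee_pos"],S["orientation"])
E
```

```text
time_s: 18.0
ee_pos: [523.8, -163.8, 220.1]
orientation: [0.001, 0.786, 0.618, 0.001]
contact_force: [-0.0, 0.6, -0.7]
width: 7.1
time_s: 18.67
ee_pos: [497.5, 92.9, 217.3]
orientation: [-0.0, 0.786, 0.618, -0.001]
contact_force: [0.7, 0.7, -0.8]
width: 7.0
time_s: 19.33
ee_pos: [490.6, 151.4, 217.9]
orientation: [-0.0, 0.667, 0.745, -0.0]
contact_force: [0.3, -0.8, -1.2]
width: 7.0
[490.67589611 151.45784771 218.05916991] [-1.58290144e-04  6.66257362e-01  7.45721784e-01 -3.52025683e-04]
```

View pics/w20z.png

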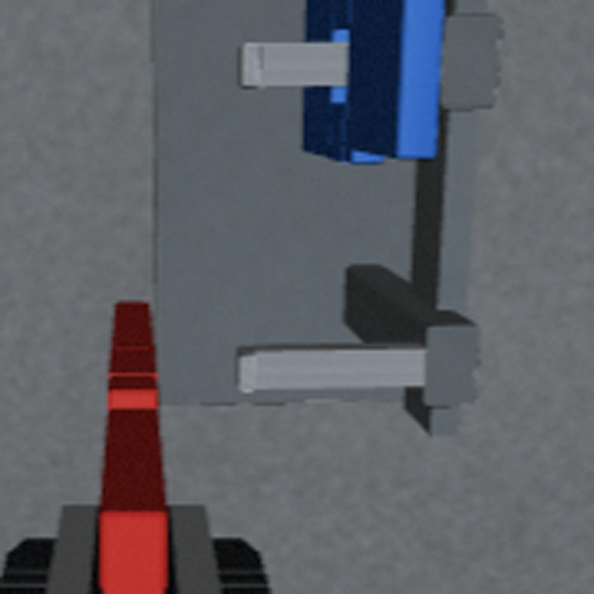

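```bash
python3 - <<'E'
from h import *
np.set_printoptions(precision=2,suppress=True)
from scipy.spatial.transform import Rotation as R
W=cam("wrist")
S=bot.read_state(); e=S["ee_pos"];q=S["orientation"]; T=R.from_quat([q[1],q[2],q[3],q[0]]).as_matrix(); print(e)
z=lambda u,v:(280+u/3.3-.35,80+v/3.3-.35)
for n,u,v,h in [("bar near lip",262,371,120),("bar at post",424,367,120),("lip outer",239,371,124),("post back",477,364,120),("post near -y",450,403,120),("post +y",450,326,120),("peg1 bar lip",262,64.5,120),("peg1 lip out",241,66,124)]:
    P=plane(W,*z(u,v),h); print(n,P,(P-e)@T)
# tag tab
for u,v in [(100,511),(167,511)]: 
    P=plane(W,*z(u,v),e[2]+52); print(P,(P-e)@T)
hsv=cv2.cvtColor(W["img"],cv2.COLOR_RGB2HSV)
red=cv2.inRange(hsv,(0,150,150),(8,255,255))|cv2.inRange(hsv,(172,150,150),(180,255,255))
for v in range(196,345,10):
    u=np.where(red[v,270:370])[0]
    if len(u): print(v,u.min()+270,u.max()+270,((plane(W,u.mean()+270,v,e[2]+52)-e)@T)[:2])
for n,x,zz in [("tab+top",20,53),("bodytop+",23,10),("bodybot+",23,-67)]:
    print(n,[ (np.array(proj(W,e+T@np.array([x,y,-(zz-1)])))-[280,80])*3.3 for y in(-4,4)])
E
```

```text
[490.7  151.53 218.2 ]
bar near lip [523.59 155.1  120.  ] [-0.15 33.14 98.18]
bar at post [564.88 160.86 120.  ] [ 0.91 74.82 98.16]
lip outer [517.18 155.38 124.  ] [ 0.85 26.8  94.18]
post back [578.28 163.19 120.  ] [ 1.71 88.39 98.15]
post near -y [573.36 152.14 120.  ] [-8.72 82.26 98.15]
post +y [569.48 172.21 120.  ] [11.67 80.67 98.15]
peg1 bar lip [512.68 229.85 120.  ] [75.36 30.74 98.16]
peg1 lip out [507.36 228.75 124.  ] [74.86 25.34 94.17]
[484.49 171.78 270.2 ] [ 20.81  -3.91 -52.  ]
[492.07 172.64 270.2 ] [ 20.81   3.72 -52.01]
236 311 329 [20.2  -0.13]
246 311 329 [16.14 -0.13]
256 311 329 [12.01 -0.14]
266 312 328 [ 7.8  -0.14]
276 312 328 [ 3.52 -0.14]
286 312 328 [-0.84 -0.14]
296 312 328 [-5.28 -0.14]
306 312 328 [-9.8  -0.14]
316 312 328 [-14.4   -0.14]
tab+top [array([ 98.11, 516.45]), array([168.25, 516.43])]
bodytop+ [array([106.61, 392.24]), array([158.88, 392.22])]
bodybot+ [array([114.51, 302.18]), array([150.2 , 302.17])]
```

```bash
python3 -m pendant '[[[-0.1,0,1],-1.3],[[0,0,2],0],[[0,0,2],0],[[0,0,2],0],[[0,0,1.5],0],[[0,0,0.35],0],[[0,0,0],0],[[0,0,0],0]]'
python3 - <<'E'
from h import *
np.set_printoptions(precision=2,suppress=True)
W=cam("wrist"); zoom(W,280,80,220,180,3.3,"w21.png")
D=cam("side"); zoom(D,210,140,120,120,5,"d21.png")
S=bot.read_state();print(S["ee_pos"],S["orientation"])
E
```

```text
time_s: 20.1
ee_pos: [491.0, 150.8, 130.2]
orientation: [-0.0, 0.656, 0.754, -0.0]
contact_force: [0.9, 0.2, -0.4]
width: 7.0
[491.41 150.97 130.85] [0.   0.66 0.75 0.  ]
```

View pics/w21.png

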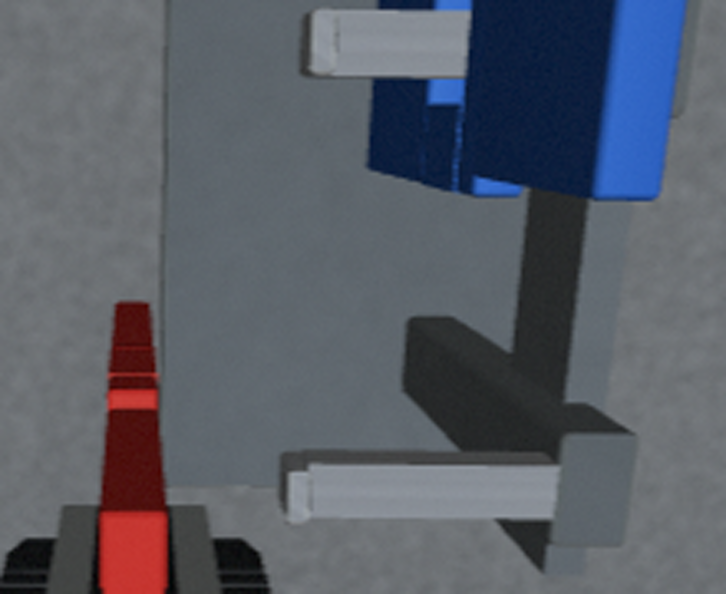

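View pics/d21.png

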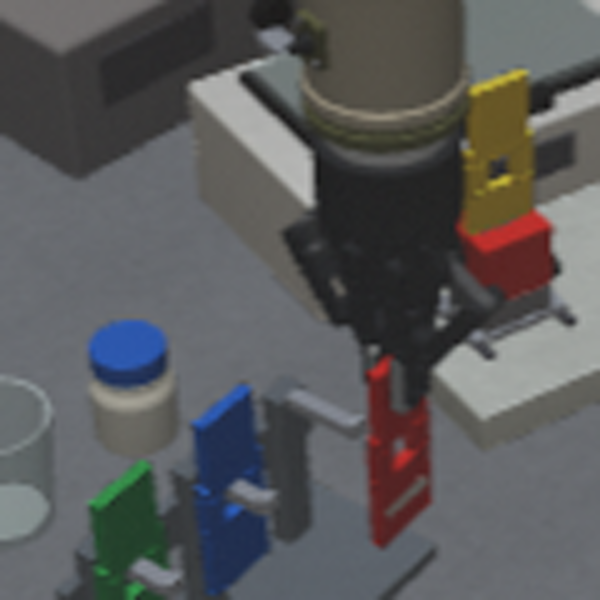

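```bash
python3 - <<'E'
from h import *
np.set_printoptions(precision=2,suppress=True)
from scipy.spatial.transform import Rotation as R
W=cam("wrist")
S=bot.read_state(); e=S["ee_pos"];q=S["orientation"]; T=R.from_quat([q[1],q[2],q[3],q[0]]).as_matrix(); print(e)
z=lambda u,v:(280+u/3.3-.35,80+v/3.3-.35)
for n,u,v,h in [("bar near lip",312,492,120),("bar at post",555,491,120),("lip outer",287,497,124)]:
    P=plane(W,*z(u,v),h); print(n,P,(P-e)@T)
E
```

```text
[491.41 150.98 130.95]
bar near lip [522.82 154.83 120.  ] [-0.54 31.63 11.  ]
bar at post [565.49 160.98 120.  ] [-0.35 74.74 11.07]
lip outer [517.76 154.71 124.  ] [ 0.04 26.6   6.99]
```

```bash
python3 -m pendant '[[[-0.05,0.5,0.2],0],[[0,0.8,0],0],[[0,0.8,0],0],[[0,0.5,0],0],[[0,0,0],0],[[0,0,0],0]]'; python3 -m pendant '[[[0,0.5,0],0],[[0,0.8,0],0],[[0,0.8,0],0],[[0,0.6,0],0],[[0,0,0],0],[[0,0,0],0]]'
python3 - <<'E'
from h import *
D=cam("side"); zoom(D,210,140,120,120,5,"d22.png")
W=cam("wrist"); zoom(W,220,80,220,180,3.3,"w22.png")
E
```

```text
time_s: 20.75
ee_pos: [517.0, 153.8, 127.9]
orientation: [-0.0, 0.657, 0.754, -0.0]
contact_force: [0.1, -0.7, -1.3]
width: 6.9
time_s: 21.25
ee_pos: [543.7, 157.6, 127.9]
orientation: [-0.0, 0.656, 0.754, -0.0]
contact_force: [-0.4, -0.5, -1.2]
width: 6.9
```

View pics/d22.png

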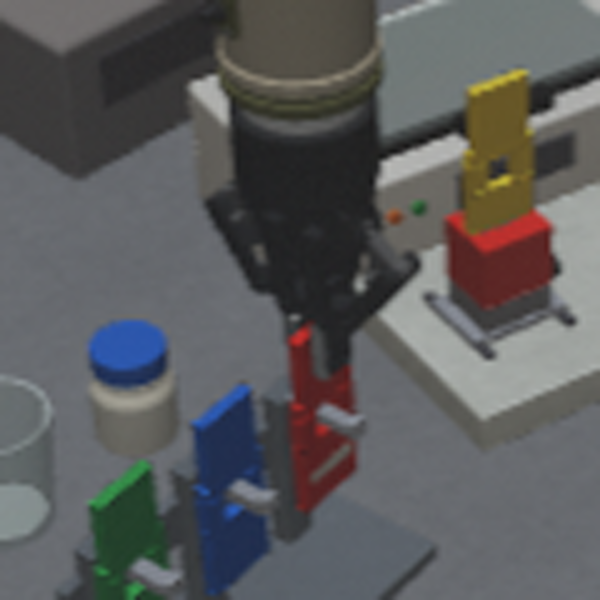

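View pics/w22.png

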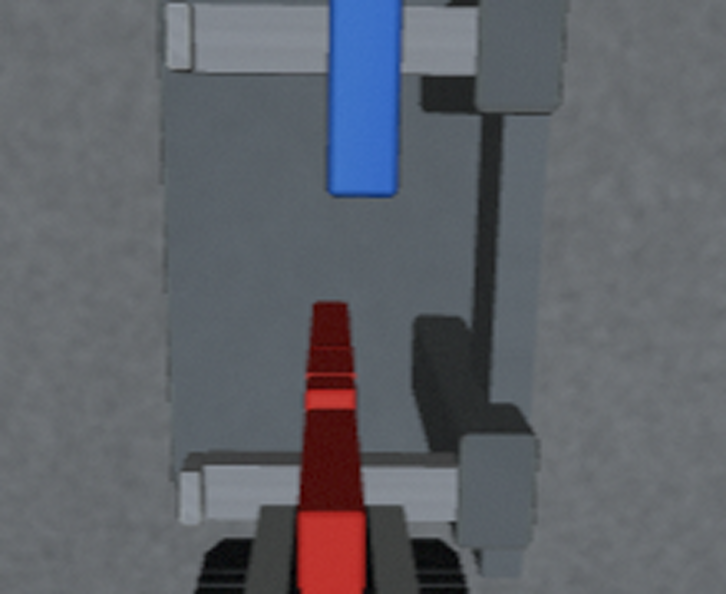

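```bash
python3 -m pendant '[[[0,0,0.3],0],[[0,0,0.2],0],[[0,0,0.1],0],[[0,0,0],0],[[0,0,0],0]]'; python3 -m pendant '[[[0,0,0.1],0],[[0,0,0],0],[[0,0,0],0]]'
```

```text
time_s: 21.77
ee_pos: [543.3, 157.6, 122.0]
orientation: [-0.0, 0.656, 0.754, -0.0]
contact_force: [0.1, -0.1, -0.4]
width: 7.3
time_s: 22.02
ee_pos: [543.5, 157.7, 121.5]
orientation: [0.0, 0.656, 0.754, 0.0]
contact_force: [-1.5, 0.0, 4.2]
width: 7.2
```

```bash
python3 -m pendant '[[[0,0,0],0],[[0,0,0],0],[[0,0,0],0],[[0,0,0],0],[[0,0,0],0],[[0,0,0],0]]' 45
python3 - <<'E'
from h import *
W=cam("wrist"); zoom(W,220,80,220,180,3.3,"w23.png")
E
```

```text
time_s: 22.52
ee_pos: [543.4, 157.6, 121.0]
orientation: [0.0, 0.656, 0.754, -0.0]
contact_force: [0.5, 0.4, 0.4]
width: 38.5
```

View pics/w23.png

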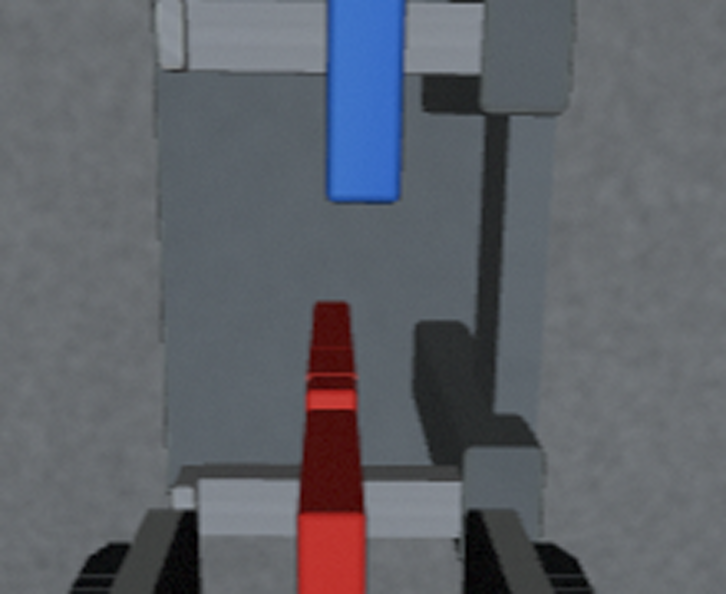

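Released; withdraw straight up and check.

```bash
python3 -m pendant '[[[0,0,-1],0],[[0,0,-2],0],[[0,0,-2.5],0],[[0,0,-3],0],[[0,0,-3],0],[[0,0,-2.5],0],[[0,0,-1],0],[[0,0,0],0]]'
python3 -m pendant '[[[0,-1.5,-1],0],[[0,-2.5,0],0],[[0,-2.5,0],0],[[0,-1.5,0],0],[[0,0,0],0],[[0,0,0],0]]'
python3 - <<'E'
from h import *
D=cam("side"); zoom(D,200,110,180,170,3.5,"d24.png")
W=cam("scene"); zoom(W,240,140,200,150,4,"s24.png")
W=cam("wrist"); zoom(W,220,40,300,200,2.6,"w24.png")
E
```

```text
time_s: 23.23
ee_pos: [544.6, 158.0, 274.2]
orientation: [0.001, 0.656, 0.754, 0.002]
contact_force: [0.5, 0.4, -0.2]
width: 38.2
time_s: 23.73
ee_pos: [463.6, 146.4, 280.4]
orientation: [-0.0, 0.656, 0.755, -0.0]
contact_force: [0.9, -0.7, -0.0]
width: 38.4
```

View pics/d24.png

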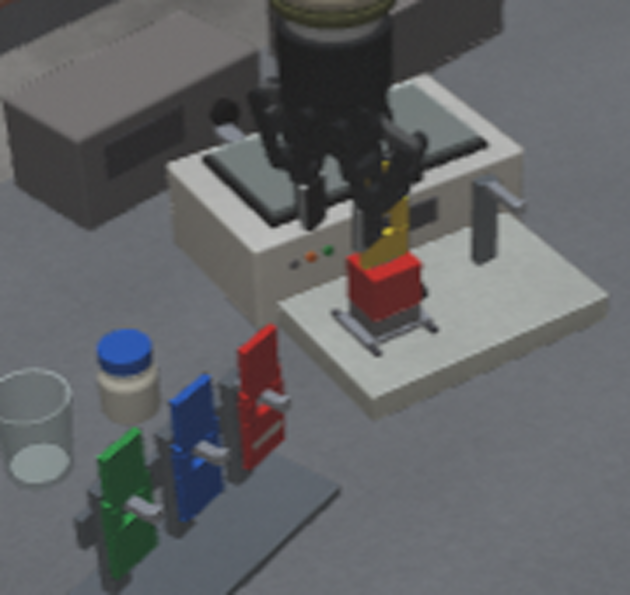

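View pics/s24.png

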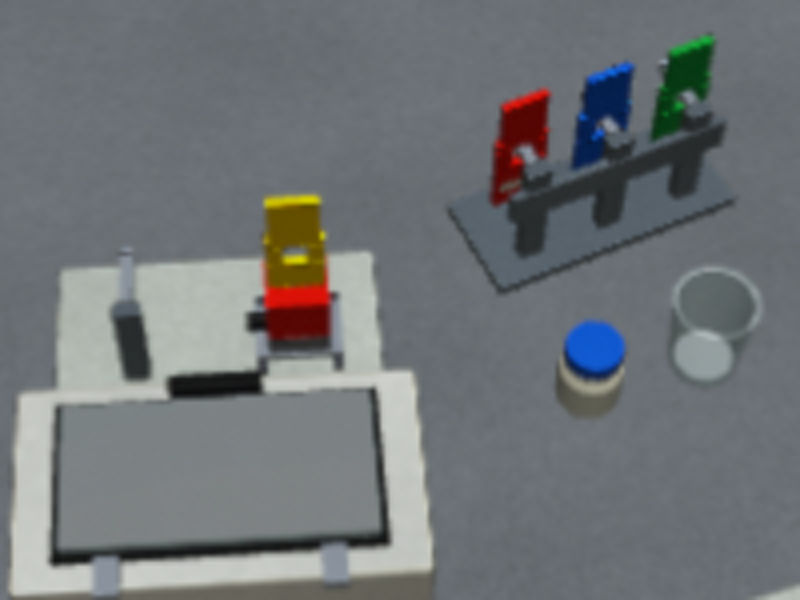

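View pics/w24.png

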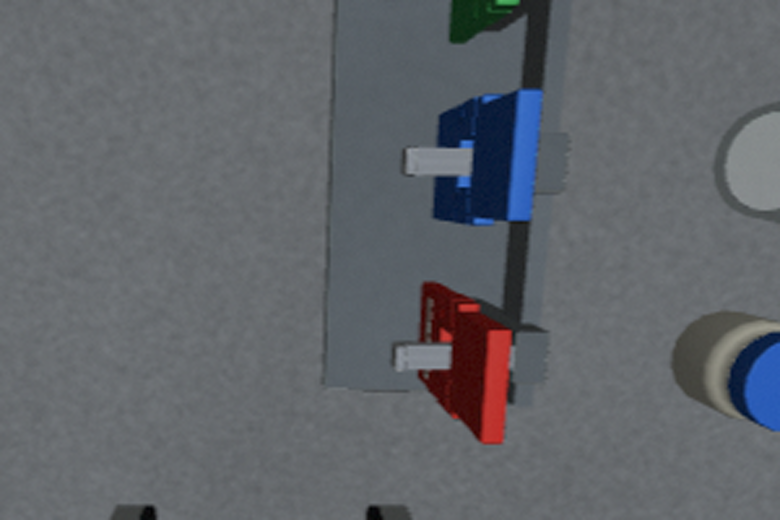

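```bash
python3 -c "
from plant import bot
print(bot.hand_in())"
```

```text
the job is handed in; nothing more can be done
None
```

I put the key fully home in the red switch, then hung the service tag on the rack peg the key came from (peg2), and handed the job in at about 24 s of the 61 s allowed.

- **Key:** I found the slot in the wrist view at about (607, −51) mm. The tongue went in with almost no side force. The shoulder stopped on the switch top at a TCP height of 151.0 mm, where pressing to 31 N moved it no further. After release the pictures show the key upright with its shoulder flush on the switch.
- **Tag:** It came off its peg cleanly and was lowered on until it touched peg2 (about 4 N). After release the three views show it hanging by its eye between lip and post, and the blue and green plates, jar and beaker look undisturbed. The wrist force readings I took stayed below about 32 N.

**Where readings disagreed:**
- **Fingertips:** They sit about 37 mm farther back than the tool data says. My first grasp closed just above the key's tab without touching it; I measured this in the pictures and went 35 mm lower from then on.
- **Airlock yaw:** My first estimate from the apron edge (−10.4°) did not match the close view of the slot (−13.4°), and I used the latter.
- **Rack yaw:** It read 6.9° at first and about 8° from the empty peg; I used 8° for hanging the tag.
- **Cam:** I did not read its travel directly; I judged it fully down from the shoulder contact.

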